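Refit the battery door of the trainer's light source

ROBOT

A 6-joint arm with a two-finger parallel gripper is mounted at the origin on the work surface. World frame = base frame: x ahead of the robot, y to its left, z up, the work surface at z = 0. Lengths are in m, angles in rad, forces in N, time in s.
With the tool pointing down it reaches from about 0.325 to 0.85 m from the base axis. Payload 15.5 kg.
Tool frame: the origin (TCP) lies on the centre line of the jaws, within the pads' length; the fingertips stand 22 mm ahead of it and the grasp point (between the pads) lies 3 mm ahead of it (finger_overhang is the distance from the TCP to the fingertips, in m); x points along the fingers, z is the direction in which the jaws open and shut, and the axes are right-handed (so a half turn about x gives the same grasp; the last joint's range is limited). The gripper opens to 91 mm and grips with 3 to 60 N. Pads are 32 mm wide; open, the fingers measure 118 mm over their backs; the gripper's body (76 mm by 178 mm) begins 60 mm behind the grasp point.
Start: joints at [1.202, 0.494, 1.345, -0, 1.302, -0.096], TCP at [0.168, 0.602, 0.236] pointing down, gripper open.
Joint ranges: [-2.91, 2.91], [-0.82, 2.16], [0.22, 2.67], [-1.22, 4.37], [0.12, 2.79], [-3.08, 3.08]. Speed limits (rad/s): [1.89, 1.89, 2.57, 3.01, 3.01, 3.01].

INTERFACE

Orientations are given as [roll, pitch, yaw] about the fixed x, y, z axes, in that order (R = Rz(yaw) Ry(pitch) Rx(roll)).
In Python, from rig import observe, read_camera, get_calibration, sign_off, finger_overhang gives the robot as it stands.
- The arm moves only by the shell command python3 -m inch 'ROWS' [FORCE]. ROWS is JSON, a list of rows, each an object of numbers: "dx", "dy", "dz": the shift along the tool's x, y, z in mm; "twist": the turn about the tool's x in degrees; "claw": the closure, from -1 (fully open) to 1 (shut). A call has 1 to 5 rows; each row shifts and turns the commanded pose from where the row before left it, along the tool's axes as they then stand; what a row does not reach is not made up. A row lasts 1/10 s, in which the tool goes at most 50 mm and 8.59 degrees, less where a joint would pass 70% of its speed; a pose out of reach is approached as far as the arm can. A call is refused whole if a number of a shift passes 50 or a number of a turn 8.59, either way. A call with a gripper value outside its range is refused whole. The fingers move at their own pace and stop on an object; FORCE is the grip in N (left out, the last holds). Time passes only in rows, so rows that do not move let the fingers close. It gives the time, the measured TCP pose, the force and the opening at its end, in the units of the state.
- observe(): the state, without advancing time (a new reading comes with each control period).
- read_camera(name): name is "side" or "top" or "wrist"; returns (picture, depth): 480x640x3 uint8, red, green, blue; 480x640 float32, m along the optical axis (not along the pixel's ray), 0 where there is no reading.
- get_calibration(name): a dict with "vfov" (degrees; the focal length in pixels is half the picture's height over the tangent of half this angle, whatever the lens; pixels are square), "cx", "cy" (the principal point, pixels), "world_from_camera" (4x4, takes a point from camera to world coordinates). Camera axes: x right, y down, z forward; pixel columns grow to the right and rows downward; lengths in m; the calibration is good to about 2 mm. The wrist camera is an equidistant fisheye: a pixel r from the principal point sees the ray r / f radians off the axis. A picture is of the moment at which its call begins: read the wrist's pose just before it. get_calibration takes no time and is no camera call; for the wrist camera it gives the pose at the moment of the call.
- sign_off(): hands the job in, once; it reports no verdict.
The state is a dict: "clock": time; "joint_positions": joint angles; "joint_vel": joint speeds; "tau": joint torques, N m; "position": TCP position; "orientation": TCP orientation; "force": force on the tool from outside, world axes, zero at the start; "ft_torque": the same for the moment, N m; "grip_width": opening from 0.0 (shut) to 1.0 (fully open).
Only numpy, scipy, OpenCV 4.12 (cv2) and the standard library are available. Lean on these libraries where they do the work, as an engineer would, in place of code of your own. Each camera call takes 0.05 s, during which the arm holds its last target.

TASK

The light source has fresh batteries, but its battery door is still lying on the bench. Put the door back: hook its front lip under the front edge of the battery bay, then swing the rear down and press it until the sprung catch snaps over it and the door lies flat and flush. Leave the other things on the bench where they are.

Things in the scene. Friction and masses are not known exactly. Their poses are not given: they have to be found in the camera images.
- light_source: Portable light source, plain mid-grey box 220 (x) x 170 (y) x 75 mm high, fixed to the bench. Origin: centre of its underside, on the bench. +x points from its front panel (white, with lamp socket, knob and switch, turned roughly towards the robot) to its rear; z up. The open battery bay is in its top.
- bay (a point): Centre of the open battery bay, level with the case's top (75 mm above the bench); axes as light_source. Opening 112 mm (x) by 74 mm (y), long edges bevelled 3 mm wider at the top. Rests along the sides from x = -30 mm to the rear carry the door flush with the case; before x = -30 mm there are none. Battery packs inside (x = -48 to 40 mm) lie 19 mm below the case's top.
- slot (a point): Middle of the bay's front edge (56 mm in front of bay), level with the case's top; axes as light_source. The case's top skin is 3 mm thick here and undercut: beneath it is free room reaching 14 mm towards the front and over 40 mm down. That is the slot the door's lip hooks into.
- catch_place (a point): Middle of the bay's rear edge, level with the case's top; axes as light_source. Here sits the dark sprung catch, 20 mm wide. At rest its nose reaches 5 mm over the bay, underside 2.5 mm below the case's top; the nose's front is a steep bevel (60 degrees) from its tip up to 6 mm above the case at this edge; behind it a thumb pad stands 6 to 7 mm above the case.
- catch (a joint): Slide of the sprung catch, in m: 0 = fully forward, where its spring keeps it; grows to 0.008 as it is pushed to the rear (1.5 N at 0, 4 N at 5 mm). A door pressed down on its rear end (about 6 to 15 N) pushes the bevelled nose back by itself, then the catch springs forward over the door's rear step. It need not be held.
- door_grip (a point): Centre of the grip rib of the battery door (loose, mid-grey, about 70 g, lying outside up). Axes of the door: +x from front lip to rear, z up out of its outside. The door is a plate 110 (x) x 70 (y) x 6 mm. The rib on it is 44 (x) x 14 (y) x 16 mm high; this point is 8 mm above the plate's top and 8 mm in front of the plate's middle. When home it is 8 mm above and 8 mm in front of bay.
- door_lip (a point): Middle of the foremost edge of the door's front lip, half-way through its thickness; axes as the door. 56 mm in front of and 12.75 mm below door_grip. The lip projects 9 mm from the plate's front edge, is 52 mm wide and 2.5 mm thick, its underside level with the plate's underside.
- door_rear (a point): Middle of the door's rear edge, level with the plate's top (63 mm behind and 8 mm below door_grip); axes as the door. Here the plate has a step 26 mm wide, 6 mm long and 3 mm below the plate's top, which the catch snaps over.
- door_press (a point): On the plate's top between rib and rear step (42 mm behind and 8 mm below door_grip), the ribbed thumb area where the door is pressed shut; the top is free 20 mm to the front and 15 mm to the rear of it. When home it is 34 mm behind bay, level with it.
- peg_board: Bystander: dark practice board 120 x 95 x 12 mm with twelve 22 mm steel pegs, loose. Origin: centre of its underside.
- old_pack_a: Bystander: used battery pack, dark block 88 x 29 x 28 mm, loose. Origin: centre of its underside.
- old_pack_b: Bystander: second used battery pack, as the first.
- trocar: Bystander: white plastic trocar sleeve lying on its side, about 120 mm long, 34 mm across. Origin: under its middle.
- grasper: Bystander: long laparoscopic grasper lying flat, shaft 5 mm thick, about 440 mm long in all, white ring handle. Origin: under the front of its handle; its shaft runs along its +x.
- carton: Bystander: paper carton 90 x 150 x 45 mm, loose. Origin: centre of its underside.
There are look-alikes about, which are no part of the job. Several things look just like the part that bears door_grip: the one meant starts nearest to the robot's base.

How it is judged:
By the outcome, as a careful person would: the job done as asked, in the order asked, and still so for the second after the job is handed in, with the robot touching nothing.
It also fails if it takes over 45 s, if anything falls off the work surface, if the arm or the gripper's body presses on something with over 40 N, if the wrist force passes 120 N, or if a joint passes its speed limit or range.

## Working session

There is one attempt and no reset: what is moved stays moved. The work goes in short steps, Python scripts to look and compute and a shell command to move; the robot and the scene stay as the last step left them, time stands still between calls to the robot, and variables do not carry over. Pictures are saved under pics/ and viewed, and the job is handed in when it is done.

```bash
ls; mkdir -p pics
python3 - <<'E'
from rig import *
import cv2,numpy as np
print(observe(), finger_overhang)
for n in ("side","top","wrist"):
    c=get_calibration(n);print(n,c)
    p,d=read_camera(n);cv2.imwrite(f"pics/{n}0.png",p[:,:,::-1]);np.savez(f"pics/{n}0.npz",p=p,d=d,W=c["world_from_camera"])
E
```

```text
pics
{'clock': 0.0, 'joint_positions': array([ 1.20253201e+00,  4.94168346e-01,  1.34614373e+00, -1.04886145e-05,
        1.30248544e+00, -9.55064462e-02]), 'joint_vel': array([-0.00112747, -0.00261031, -0.00082526,  0.00281878,  0.0004823 ,
       -0.00119557]), 'tau': array([ 5.10712634e-04, -8.78802609e+01, -3.81856155e+01,  7.04382872e-02,
        5.33884065e-02, -1.64475068e-04]), 'position': array([0.16824291, 0.6015597 , 0.2353432 ]), 'orientation': array([ 3.05447701,  1.56959143, -1.93066705]), 'force': array([0.15049727, 0.26322171, 0.88456305]), 'ft_torque': array([-0.05761572,  0.03469351, -0.00801078]), 'grip_width': 1.000649691570721} 0.022
side {'vfov': 56.96402221564572, 'cx': 322.06536816264173, 'cy': 243.07427736484658, 'world_from_camera': array([[ 0.99276379, -0.06915563,  0.09817102,  0.47820091],
       [-0.1200653 , -0.5574049 ,  0.8215133 , -1.08737534],
       [-0.00209126, -0.82735559, -0.5616746 ,  0.76004781],
       [ 0.        ,  0.        ,  0.        ,  1.        ]])}
top {'vfov': 45.02660033953217, 'cx': 314.76835226427414, 'cy': 234.8013927221236, 'world_from_camera': array([[-0.01717248, -0.9924146 ,  0.1217307 ,  0.42835728],
       [-0.99978275,  0.01848203,  0.00963675, -0.10527989],
       [-0.01181349, -0.12153877, -0.99251638,  1.3632509 ],
       [ 0.        ,  0.        ,  0.        ,  1.        ]])}
wrist {'vfov': 65.70646984690485, 'cx': 317.58037735231704, 'cy': 234.89389266751334, 'world_from_camera': array([[ 0.26947835,  0.92235232,  0.27685305,  0.08993108],
       [ 0.96300586, -0.25778476, -0.07852852,  0.62437011],
       [-0.00106247,  0.28777285, -0.9576981 ,  0.38423692],
       [ 0.        ,  0.        ,  0.        ,  1.        ]])}
```

View pics/side0.png

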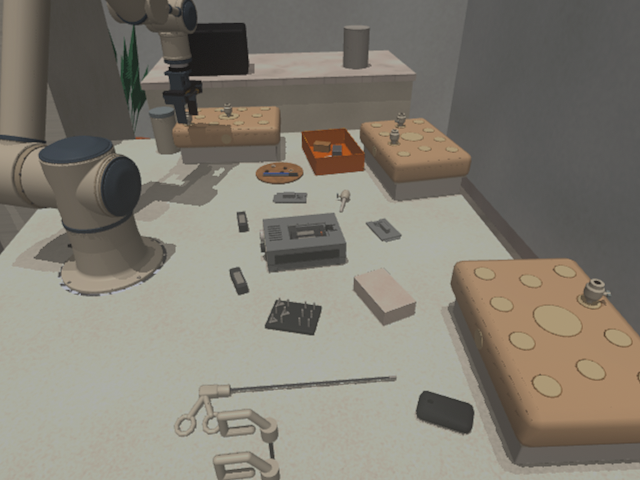

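View pics/top0.png

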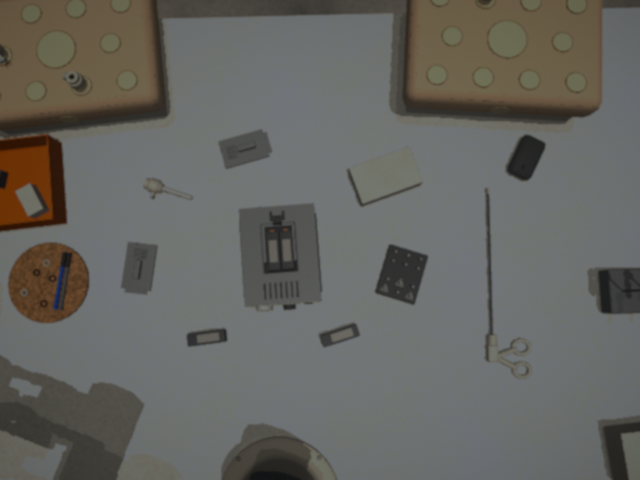

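View pics/wrist0.png

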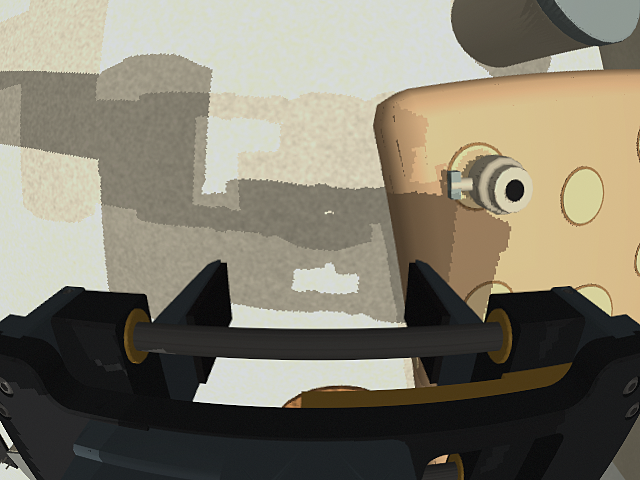

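Candidates for the door are two grey plates with a rib: top (140,267), which is side (290,197), and top (246,149), which is side (383,230). The base is at about top (275,460), so (140,267) is the nearer one. The two packs at (207,338) and (339,334) are dark and have no lip. I'll crop the views to check.

```bash
cat > h.py <<'E'
import numpy as np,cv2
from rig import *
def ray(c,uv,wrist=False):
    f=240/np.tan(np.radians(c["vfov"]/2)); x=(uv[0]-c["cx"]);y=(uv[1]-c["cy"])
    if wrist:
        r=np.hypot(x,y);t=r/f;d=np.array([x/r*np.sin(t),y/r*np.sin(t),np.cos(t)]) if r>0 else np.array([0,0,1.])
    else: d=np.array([x/f,y/f,1.])
    W=np.array(c["world_from_camera"]);return W[:3,3],W[:3,:3]@d
def plane(c,uv,z,wrist=False):
    o,d=ray(c,uv,wrist);return o+d*(z-o[2])/d[2]
def dep(c,uv,dm,wrist=False):
    o,d=ray(c,uv,wrist);W=np.array(c["world_from_camera"]);z=dm[int(round(uv[1])),int(round(uv[0]))]
    return o+d*z/(d@W[:3,2])
def proj(c,P,wrist=False):
    W=np.array(c["world_from_camera"]);q=W[:3,:3].T@(np.array(P)-W[:3,3]);f=240/np.tan(np.radians(c["vfov"]/2))
    if wrist:
        r=np.hypot(q[0],q[1]);t=np.arctan2(r,q[2]);return np.array([c["cx"]+f*t*q[0]/r,c["cy"]+f*t*q[1]/r])
    return np.array([c["cx"]+f*q[0]/q[2],c["cy"]+f*q[1]/q[2]])
E
python3 - <<'E'
from h import *
t=np.load("pics/top0.npz");s=np.load("pics/side0.npz")
a=cv2.resize(t["p"][225:310,100:180],(400,425),interpolation=cv2.INTER_CUBIC)
b=cv2.resize(t["p"][195:320,230:330],(400,500),interpolation=cv2.INTER_CUBIC)
im=np.zeros((500,800,3),np.uint8);im[:425,:400]=a;im[:,400:]=b
im=np.clip(im*1.6,0,255).astype(np.uint8)
cv2.imwrite("pics/crop1.png",im[:,:,::-1])
a=cv2.resize(s["p"][180:280,230:370],(800,571),interpolation=cv2.INTER_CUBIC);cv2.imwrite("pics/crop2.png",a[:,:,::-1])
c=get_calibration("top")
for uv in [(140,267),(246,149)]:
  P=dep(c,uv,t["d"]);print(P,np.hypot(*P[:2]))
g=cv2.cvtColor(t["p"],cv2.COLOR_RGB2GRAY)
# door outline mask
for (x0,x1,y0,y1) in [(105,175,230,305),(225,335,195,320)]:
  sub=t["p"][y0:y1,x0:x1].astype(int);m=(sub.sum(2)<330).astype(np.uint8);print(sub[0,0],sub[35,35])
  cs,_=cv2.findContours(m,cv2.RETR_EXTERNAL,cv2.CHAIN_APPROX_NONE);k=max(cs,key=cv2.contourArea)
  r=cv2.minAreaRect(k);bp=cv2.boxPoints(r)+[x0,y0];print(r,bp)
  for z in (0.006,0.075): print(z,np.array([plane(c,q,z) for q in bp]).round(4).tolist())
E
```

```text
[0.5253099  0.31702015 0.01737869] 0.613557059414457
[0.80337412 0.06869054 0.01578544] 0.8063053810919892
[111 115 119] [51 51 51]
((33.67340850830078, 37.872833251953125), (32.31215286254883, 53.8282470703125), 8.746161460876465) [[118.61271477 292.01734543]
 [126.79768372 238.81502819]
 [158.73410034 243.72832108]
 [150.5491333  296.93064117]]
0.006 [[0.4684, 0.3697, 0.006], [0.5935, 0.3533, 0.006], [0.5804, 0.2772, 0.006], [0.4556, 0.2945, 0.006]]
0.075 [[0.4663, 0.3456, 0.075], [0.5851, 0.33, 0.075], [0.5727, 0.2578, 0.075], [0.4542, 0.2741, 0.075]]
[114 118 117] [73 74 73]
((54.83049011230469, 62.683135986328125), (106.27685546875, 80.56509399414062), 85.8150863647461) [[235.77754116 207.62603378]
 [316.12782288 201.74674606]
 [323.88343811 307.74023438]
 [243.53315735 313.61952209]]
0.006 [[0.6635, 0.0947, 0.006], [0.6739, -0.0967, 0.006], [0.4236, -0.1104, 0.006], [0.4132, 0.0768, 0.006]]
0.075 [[0.6515, 0.0845, 0.075], [0.6615, -0.0971, 0.075], [0.4238, -0.1101, 0.075], [0.414, 0.0675, 0.075]]
```

View pics/crop1.png

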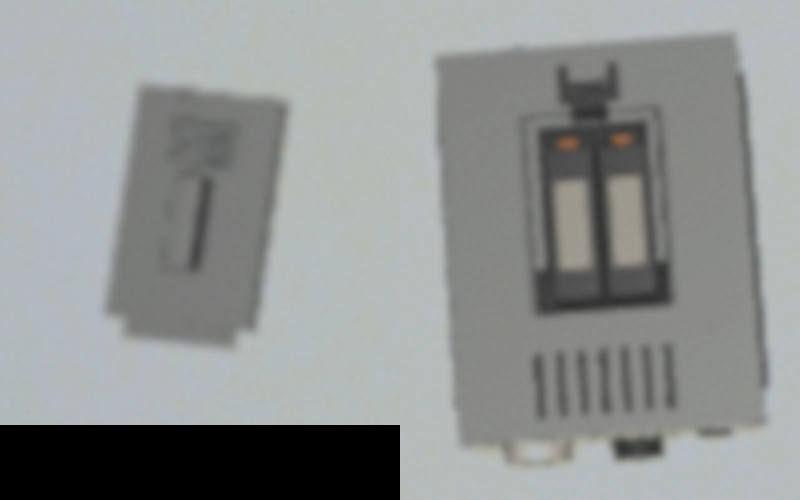

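View pics/crop2.png

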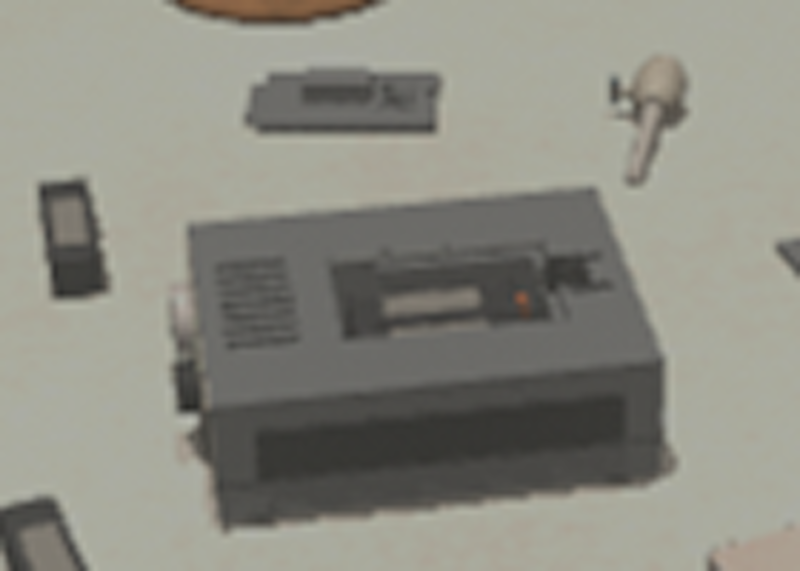

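The crop shows the nearest plate with its lip towards the robot at top px (136,292), its rib at about (138,269) and the thumb ribs at about (140,254). The bay is open, the catch is at (278,214) and the vents are to the front. The chosen door is the plate at (140,267). Next I'll measure coarse poses and plan the approach.

```bash
cat >> h.py <<'E'
from scipy.spatial.transform import Rotation as Rn
def toolR(o): return Rn.from_euler("xyz",o).as_matrix()
def go(P,zyaw=None):
    "print tool-frame shift to bring TCP to P, twist to make tool z at world yaw zyaw (mod 180); shift in axes BEFORE twist and AFTER"
    s=observe();R=toolR(s["orientation"]);d=np.array(P)-s["position"]
    print("pos",s["position"].round(4),"q",s["joint_positions"].round(3),"F",s["force"].round(2),"w",round(s["grip_width"],3))
    print("tool x,y,z",R.T.round(3).tolist())
    print("shift now axes mm",(R.T@d*1000).round(1))
    if zyaw is not None:
        best=None
        for k in (-1,0,1,2):
            z=np.array([np.cos(zyaw+k*np.pi),np.sin(zyaw+k*np.pi),0]);a=np.arctan2(-(R.T@z)[1],(R.T@z)[2])
            if best is None or abs(a)<abs(best): best=a
        R2=R@Rn.from_rotvec([best,0,0]).as_matrix()
        print("twist deg",np.degrees(best).round(2),"shift after-twist axes",(R2.T@d*1000).round(1))
E
python3 - <<'E'
from h import *
c=get_calibration("top");cs=get_calibration("side")
t=np.load("pics/top0.npz");s=np.load("pics/side0.npz")
P=plane(c,(137.5,269.5),.022);print(P,proj(cs,P), np.hypot(*P[:2]))
d=t["d"];print("depth bench/plate/case",dep(c,(110,300),d)[2],dep(c,(148,275),d)[2],dep(c,(250,280),d)[2],dep(c,(138,269),d)[2])
go([P[0],P[1],0.15],np.radians(-7.5+90))
E
```

```text
[0.51926185 0.32128925 0.022     ] [286.46363391 193.27285911] 0.6106223478177608
depth bench/plate/case -0.0049271370021584104 0.0075391262887349875 0.07488428017751136 0.02261725075851384
pos [0.1683 0.6016 0.2355] q [ 1.202  0.494  1.346  0.     1.303 -0.095] F [ 0.64 -0.83  0.1 ] w 1.001
tool x,y,z [[-0.0, -0.001, -1.0], [-0.963, 0.269, 0.0], [0.269, 0.963, -0.001]]
shift now axes mm [  85.6 -413.5 -175.3]
twist deg -8.13 shift after-twist axes [  85.6 -384.6 -232.1]
```

```bash
python3 -m inch '[{"dy":-10,"twist":-8.1},{"dy":-42,"dz":-26},{"dy":-42,"dz":-26},{"dy":-42,"dz":-26},{"dy":-42,"dz":-26}]' 8
python3 -m inch '[{"dy":-42,"dz":-26},{"dy":-42,"dz":-26},{"dy":-42,"dz":-26},{"dy":-42,"dz":-26,"dx":20},{"dy":-36,"dz":-24,"dx":20}]'
```

```text
invalid input at $[0]: expected keys dx, dy, dz, twist, claw
invalid input at $[0]: expected keys dx, dy, dz, twist, claw
```

```bash
python3 -m inch '[{"dx":0}]' >/dev/null
python3 - <<'E'
from h import *
go([0.5193,0.3213,0.15],np.radians(82.5))
c=get_calibration("wrist");p,d=read_camera("wrist");cv2.imwrite("pics/w1.png",p[:,:,::-1]);np.savez("pics/w1.npz",p=p,d=d,**c)
print(proj(c,[0.5193,0.3213,0.022],True),proj(get_calibration("wrist"),observe()["position"]-[0,0,.02],True))
E
```

```text
pos [0.1683 0.6016 0.2355] q [ 1.202  0.494  1.346  0.     1.303 -0.095] F [ 0.64 -0.83  0.1 ] w 1.001
tool x,y,z [[-0.0, -0.001, -1.0], [-0.963, 0.269, 0.0], [0.269, 0.963, -0.001]]
shift now axes mm [  85.6 -413.6 -175.3]
twist deg -8.13 shift after-twist axes [  85.6 -384.6 -232. ]
[206.42214778 468.70047751] [316.28228219 293.691022  ]invalid input at $[0]: expected keys dx, dy, dz, twist, claw
```

View pics/w1.png

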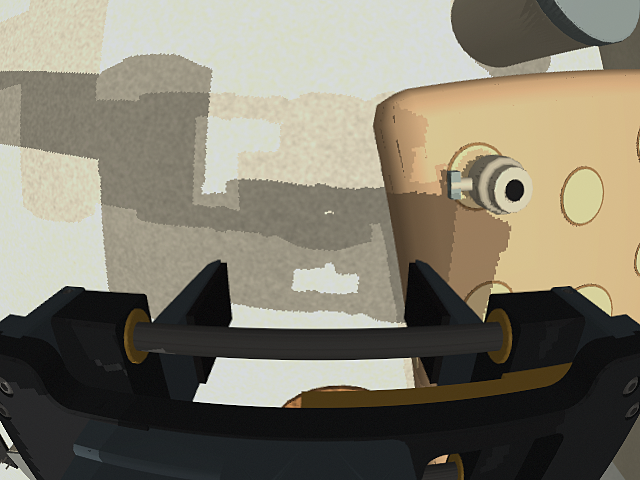

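All the keys are required in every row, and nothing moved. I'll rewrite the rows.

```bash
python3 -m inch '[{"dx":0,"dy":-10,"dz":0,"twist":-8.1,"claw":-1},{"dx":0,"dy":-42,"dz":-26,"twist":0,"claw":-1},{"dx":0,"dy":-42,"dz":-26,"twist":0,"claw":-1},{"dx":0,"dy":-42,"dz":-26,"twist":0,"claw":-1},{"dx":0,"dy":-42,"dz":-26,"twist":0,"claw":-1}]' 8
python3 -m inch '[{"dx":0,"dy":-42,"dz":-26,"twist":0,"claw":-1},{"dx":0,"dy":-42,"dz":-26,"twist":0,"claw":-1},{"dx":0,"dy":-42,"dz":-26,"twist":0,"claw":-1},{"dx":20,"dy":-42,"dz":-26,"twist":0,"claw":-1},{"dx":20,"dy":-36,"dz":-24,"twist":0,"claw":-1}]'
python3 -m inch '[{"dx":0,"dy":0,"dz":0,"twist":0,"claw":-1}]'
python3 - <<'E'
from h import *
go([0.5193,0.3213,0.15],np.radians(82.5))
c=get_calibration("wrist");p,d=read_camera("wrist");cv2.imwrite("pics/w2.png",p[:,:,::-1]);np.savez("pics/w2.npz",p=p,d=d,**c)
print(proj(c,[0.5193,0.3213,0.022],True))
E
```

```text
clock: 0.7
position: [0.3321, 0.4727, 0.2359]
orientation: [-2.249, 1.571, -0.81]
force: [-0.1, 0.3, 0.2]
grip_width: 1.0
clock: 1.2
position: [0.516, 0.3209, 0.1972]
orientation: [-1.019, 1.569, 0.42]
force: [0.8, 0.3, -0.1]
grip_width: 0.999
clock: 1.3
position: [0.5166, 0.3184, 0.1945]
orientation: [2.526, 1.568, -2.322]
force: [-0.8, 1.2, 0.3]
grip_width: 0.997
pos [0.5166 0.3184 0.1945] q [ 4.550e-01  5.110e-01  1.440e+00 -1.000e-03  1.194e+00 -9.800e-01] F [-0.81  1.2   0.28] w 0.997
tool x,y,z [[-0.002, -0.002, -1.0], [-0.991, 0.135, 0.002], [0.135, 0.991, -0.002]]
shift now axes mm [44.5 -2.4  3.3]
twist deg -0.27 shift after-twist axes [44.5 -2.4  3.3]
[320.96810102 221.5223987 ]
```

View pics/w2.png

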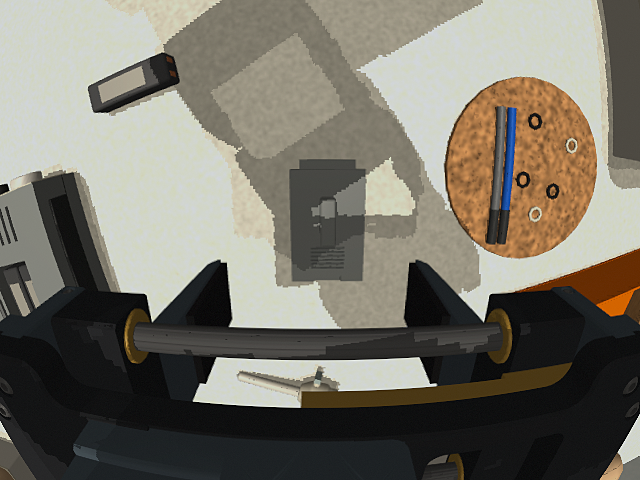

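The wrist view shows the door at px x 290–365, y 160–281. Its lip is at (328,163), its rib at about (327,220) and its thumb ribs at about (327,258), between the open jaws. I'll zoom for corners.

Run:
```python
import cv2,numpy as np
p=np.load("pics/w2.npz")["p"][150:295,270:390]
p=cv2.resize(p,None,fx=4,fy=4,interpolation=cv2.INTER_CUBIC);p=np.clip(p*1.8,0,255).astype(np.uint8)
cv2.imwrite("pics/w2c.png",p[:,:,::-1])
```

```text
(no output)
```

View pics/w2c.png

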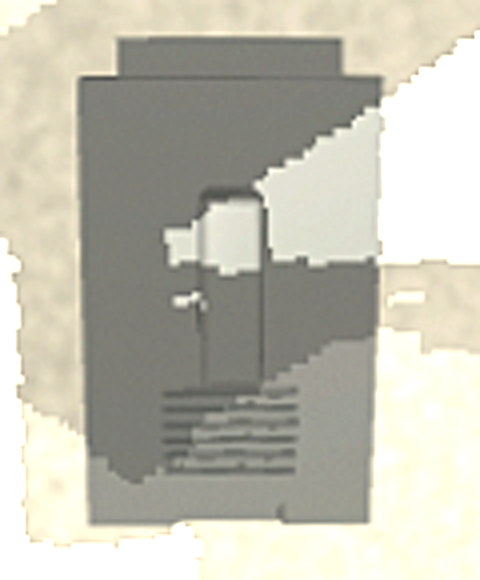

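Run:
```python
from h import *
z=np.load("pics/w2.npz");c={k:z[k] for k in("vfov","cx","cy","world_from_camera")};d=z["d"]
def q(x,y): return (270+(x+.5)/4-.5,150+(y+.5)/4-.5)
pts=dict(FL=(79,76),FR=(382,76),RL=(90,522),RR=(368,522))
W={k:plane(c,q(*v),.006,True) for k,v in pts.items()}
for k,v in W.items():print(k,v.round(4),dep(c,q(v[0]*0+pts[k][0]*.95+11,pts[k][1]*.95+15),d,True).round(4))
f=(W["FL"]+W["FR"])/2;r=(W["RL"]+W["RR"])/2
print("len",np.linalg.norm(f-r),"w",np.linalg.norm(W["FL"]-W["FR"]),np.linalg.norm(W["RL"]-W["RR"]))
ax=(r-f)/np.linalg.norm(r-f);yaw=np.arctan2(ax[1],ax[0]);m=(f+r)/2
for k,v in pts.items():
  print(k,[ (dep(c,q(v[0]*.9+23,v[1]*.9+30),d,True)[2]).round(4)])
g=m-ax*.008;print("yaw",np.degrees(yaw),"grip",g)
print("rib top ends",plane(c,q(233,195),.022,True),plane(c,q(233,386),.022,True),dep(c,q(233,300),d,True))
# second view: side camera rays to same corners
ct=get_calibration("top");print("grip top proj",proj(ct,[g[0],g[1],.022]),"side",proj(get_calibration("side"),[g[0],g[1],.022]))
go([g[0],g[1],.033],yaw+np.pi/2)
# triangulate rib front end height using top cam
```

```text
FL [0.4701 0.299  0.006 ] [0.4729 0.3002 0.0062]
FR [0.4792 0.3675 0.006 ] [0.4816 0.3653 0.0061]
RL [0.5789 0.2846 0.006 ] [0.5764 0.2866 0.0054]
RR [0.5883 0.3529 0.006 ] [0.5849 0.3514 0.0064]
len 0.1098936780322814 w 0.0691186140788898 0.06894571853739408
FL [np.float64(0.0058)]
FR [np.float64(0.0053)]
RL [np.float64(0.0057)]
RR [np.float64(0.0055)]
yaw -7.565735462845722 grip [0.5212043  0.32706592 0.006     ]
rib top ends [0.49923791 0.3301253  0.022     ] [0.54309403 0.32446722 0.022     ] [0.52327334 0.32703852 0.02089838]
grip top proj [135.04086318 268.70952314] side [286.92035967 192.48971669]
pos [0.5151 0.3202 0.1956] q [ 0.458  0.509  1.44  -0.     1.195 -0.978] F [-0.05  0.45 -0.56] w 0.996
tool x,y,z [[-0.002, -0.001, -1.0], [-0.991, 0.135, 0.002], [0.134, 0.991, -0.002]]
shift now axes mm [162.6  -5.4   7.9]
twist deg -0.16 shift after-twist axes [162.6  -5.4   7.9]
```

```bash
python3 -m inch '[{"dx":30,"dy":-11,"dz":8,"twist":-0.2,"claw":-1},{"dx":40,"dy":0,"dz":0,"twist":0,"claw":-1},{"dx":40,"dy":0,"dz":0,"twist":0,"claw":-1},{"dx":20,"dy":0,"dz":0,"twist":0,"claw":-0.5},{"dx":0,"dy":0,"dz":0,"twist":0,"claw":-0.5}]' 8
python3 - <<'E'
from h import *
go([.5212+.006,.3271-.0008,.033],np.radians(82.43))
c=get_calibration("wrist");p,d=read_camera("wrist");cv2.imwrite("pics/w3.png",p[:,:,::-1]);np.savez("pics/w3.npz",p=p,d=d,**c)
print(proj(c,[0.5212,0.3271,0.022],True))
E
```

```text
clock: 1.85
position: [0.5239, 0.3289, 0.0648]
orientation: [2.133, 1.566, -2.707]
force: [-0.3, 0.1, 0.4]
grip_width: 0.855
pos [0.5239 0.3289 0.0648] q [ 0.464  0.686  1.521  0.     0.94  -0.98 ] F [-0.28  0.14  0.45] w 0.855
tool x,y,z [[-0.004, -0.002, -1.0], [-0.992, 0.127, 0.004], [0.127, 0.992, -0.002]]
shift now axes mm [31.8 -3.8 -2.1]
twist deg 0.29 shift after-twist axes [31.8 -3.8 -2.1]
[312.7720318  272.10785332]
```

View pics/w3.png

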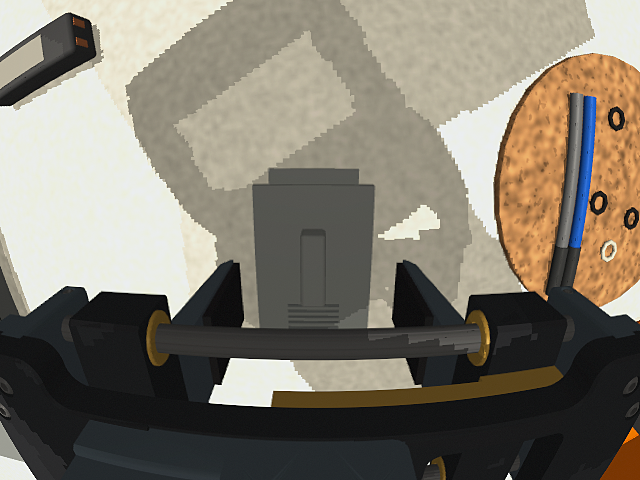

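The jaws straddle the rib at (313,267), close to the predicted (312.8,272). I'll descend and close.

```bash
python3 -m inch '[{"dx":16,"dy":-3,"dz":-2,"twist":0.3,"claw":-0.3},{"dx":16,"dy":0,"dz":0,"twist":0,"claw":0},{"dx":0,"dy":0,"dz":0,"twist":0,"claw":0.4},{"dx":0,"dy":0,"dz":0,"twist":0,"claw":1},{"dx":0,"dy":0,"dz":0,"twist":0,"claw":1}]' 10
python3 -m inch '[{"dx":0,"dy":0,"dz":0,"twist":0,"claw":1},{"dx":0,"dy":0,"dz":0,"twist":0,"claw":1}]' 10
python3 - <<'E'
from h import *
go([.5212+.006,.3271-.0008,.033],np.radians(82.43))
E
```

```text
clock: 2.4
position: [0.5293, 0.3268, 0.0363]
orientation: [-0.964, 1.569, 0.474]
force: [0.1, -0.2, 0.4]
grip_width: 0.376
clock: 2.6
position: [0.529, 0.3266, 0.0357]
orientation: [-0.99, 1.57, 0.447]
force: [0.2, -0.4, 0.5]
grip_width: 0.198
pos [0.529  0.3266 0.0357] q [ 0.457  0.728  1.533 -0.     0.88  -0.98 ] F [ 0.19 -0.36  0.46] w 0.198
tool x,y,z [[0.001, 0.0, -1.0], [-0.991, 0.133, -0.001], [0.133, 0.991, 0.0]]
shift now axes mm [ 2.7  1.7 -0.6]
twist deg -0.06 shift after-twist axes [ 2.7  1.7 -0.6]
```

```bash
python3 -m inch '[{"dx":2.5,"dy":1.5,"dz":-0.5,"twist":0,"claw":1},{"dx":0,"dy":0,"dz":0,"twist":0,"claw":1},{"dx":0,"dy":0,"dz":0,"twist":0,"claw":1}]' 12
python3 -m inch '[{"dx":-15,"dy":0,"dz":0,"twist":0,"claw":1},{"dx":-40,"dy":0,"dz":0,"twist":0,"claw":1},{"dx":-40,"dy":0,"dz":0,"twist":0,"claw":1},{"dx":-30,"dy":0,"dz":0,"twist":0,"claw":1},{"dx":0,"dy":0,"dz":0,"twist":0,"claw":1}]'
python3 - <<'E'
from h import *
go([.55,-.01,.16],np.radians(93.5))
c=get_calibration("wrist");p,d=read_camera("wrist");cv2.imwrite("pics/w4.png",p[:,:,::-1]);np.savez("pics/w4.npz",p=p,d=d,**c)
E
```

```text
clock: 2.9
position: [0.5281, 0.3266, 0.0334]
orientation: [-1.001, 1.568, 0.437]
force: [1.2, 0.4, 7.0]
grip_width: 0.154
clock: 3.4
position: [0.5289, 0.3271, 0.1629]
orientation: [-0.98, 1.564, 0.458]
force: [0.3, 0.0, -1.5]
grip_width: 0.153
pos [0.5289 0.3271 0.1629] q [ 0.458  0.561  1.444  0.     1.13  -0.98 ] F [ 0.28  0.01 -1.48] w 0.153
tool x,y,z [[0.006, 0.003, -1.0], [-0.991, 0.133, -0.006], [0.133, 0.991, 0.004]]
shift now axes mm [   1.9  -65.6 -331.4]
twist deg -11.13 shift after-twist axes [   1.9   -0.5 -337.8]
```

View pics/w4.png

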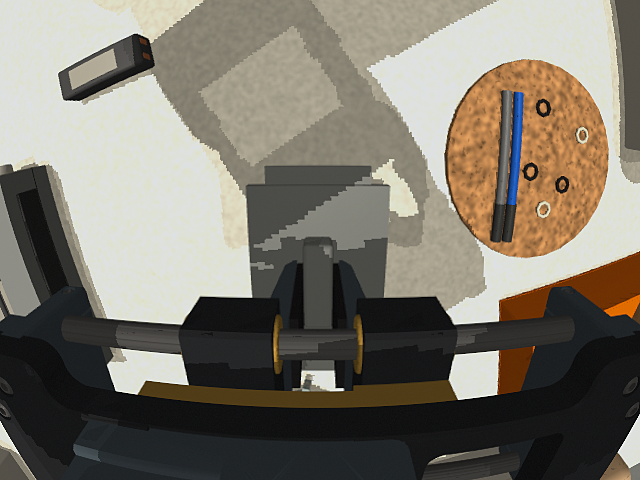

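```bash
python3 -m inch '[{"dx":-10,"dy":0,"dz":-10,"twist":-5.5,"claw":1},{"dx":-10,"dy":0,"dz":-30,"twist":-5.6,"claw":1},{"dx":-10,"dy":0,"dz":-45,"twist":0,"claw":1},{"dx":-10,"dy":0,"dz":-45,"twist":0,"claw":1},{"dx":0,"dy":0,"dz":-40,"twist":0,"claw":1}]' 12
python3 -m inch '[{"dx":0,"dy":0,"dz":0,"twist":0,"claw":1},{"dx":0,"dy":0,"dz":0,"twist":0,"claw":1}]'
python3 - <<'E'
from h import *
go([.55,-.01,.16],np.radians(93.5))
c=get_calibration("wrist");p,d=read_camera("wrist");cv2.imwrite("pics/w5.png",p[:,:,::-1]);np.savez("pics/w5.npz",p=p,d=d,**c)
E
```

```text
clock: 3.95
position: [0.5323, 0.1548, 0.1982]
orientation: [-2.248, 1.571, -0.616]
force: [-0.4, 0.5, -1.1]
grip_width: 0.152
clock: 4.15
position: [0.5321, 0.1558, 0.1972]
orientation: [1.557, 1.569, -3.097]
force: [0.4, 0.9, -0.6]
grip_width: 0.152
pos [0.5321 0.1558 0.1972] q [ 0.177  0.438  1.569  0.     1.136 -1.453] F [ 0.39  0.92 -0.61] w 0.152
tool x,y,z [[-0.001, -0.0, -1.0], [-0.998, -0.059, 0.001], [-0.059, 0.998, 0.0]]
shift now axes mm [  37.2   -8.2 -166.6]
twist deg -0.14 shift after-twist axes [  37.2   -7.8 -166.6]
```

View pics/w5.png

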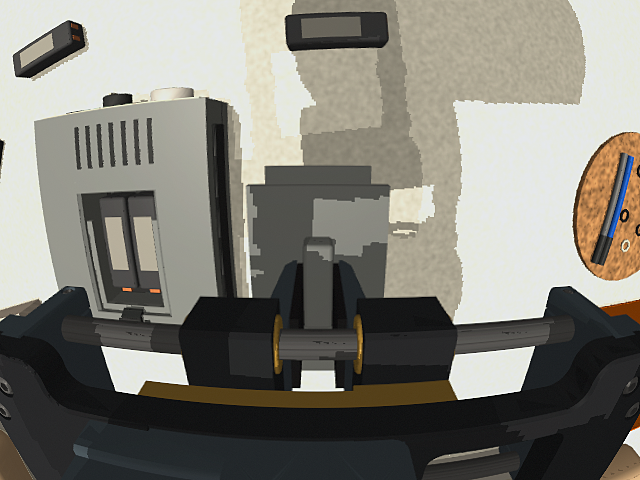

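The wrist view shows the bay's front edge at about y=193, x 79–157, its right side down to (172,315), and the catch at about (132,312). The held door's lip is at (265–371,166). I'll zoom both.

Run:
```python
import cv2,numpy as np
p=np.load("pics/w5.npz")["p"]
a=cv2.resize(p[85:335,30:240],None,fx=2.4,fy=2.4,interpolation=cv2.INTER_CUBIC)
cv2.imwrite("pics/w5a.png",a[:,:,::-1])
a=cv2.resize(p[150:290,235:405],None,fx=4,fy=4,interpolation=cv2.INTER_CUBIC)
cv2.imwrite("pics/w5b.png",a[:,:,::-1])
```

```text
(no output)
```

View pics/w5a.png

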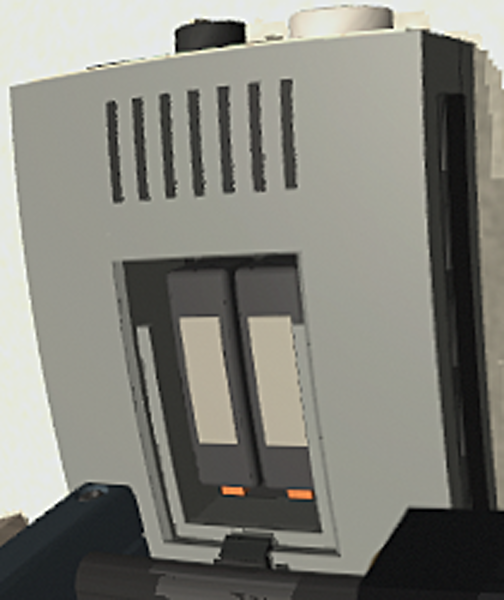

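View pics/w5b.png

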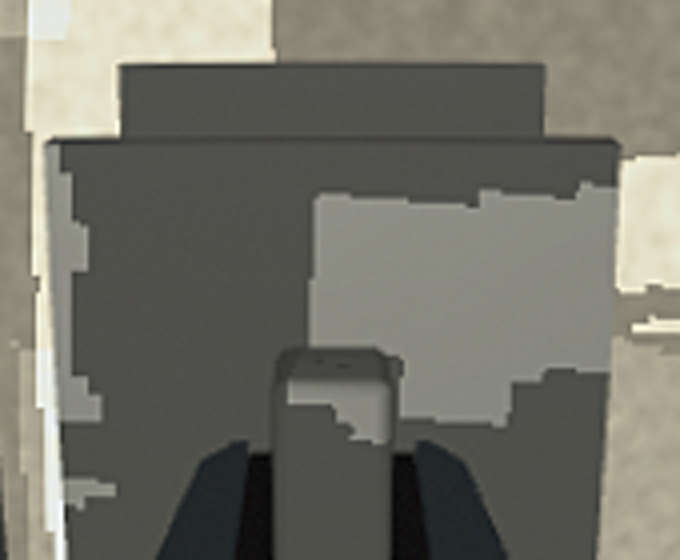

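Run:
```python
from h import *
z=np.load("pics/w5.npz");c={k:z[k] for k in("vfov","cx","cy","world_from_camera")};d=z["d"]
def qa(x,y): return (30+(x+.5)/2.4-.5,85+(y+.5)/2.4-.5)
def qb(x,y): return (235+(x+.5)/4-.5,150+(y+.5)/4-.5)
print("case top z",[dep(c,qa(*u),d,True)[2].round(4) for u in [(80,300),(200,230),(370,300),(340,150)]])
B={k:plane(c,qa(*v),.075,True) for k,v in dict(FL=(113,262),FR=(299,255),RL=(152,557),RR=(341,554),CFR=(420,30),CFL=(10,87)).items()}
for k,v in B.items(): print(k,v.round(4))
n=np.linalg.norm
print("len",n(B["FL"]-B["RL"]),n(B["FR"]-B["RR"]),"w",n(B["FL"]-B["FR"]),n(B["RL"]-B["RR"]),"case w",n(B["CFR"]-B["CFL"]))
for a,b in(("FL","RL"),("FR","RR")): v=B[b]-B[a];print("yaw",np.degrees(np.arctan2(v[1],v[0])))
v=B["CFL"]-B["CFR"];print("case front yaw",np.degrees(np.arctan2(v[0],-v[1])))
for a,b in(("FR","FL"),("RR","RL")): v=B[b]-B[a];print("yaw of front/rear edges",np.degrees(np.arctan2(v[0],-v[1])))
# packs, rests by depth
print("packs z",dep(c,qa(205,390),d,True),"rest",dep(c,qa(150,430),d,True))
tcp=np.array([.5321,.1558,.1972]);R=np.array([[-.001,0,-1],[-.998,-.059,.001],[-.059,.998,0]])
for nme,u in dict(plateL=(100,160),plateR=(590,170),plateL2=(90,430),plateR2=(580,430),lipL=(140,90),lipR=(530,90),rib=(335,440),ribm=(335,500)).items():
  P=dep(c,qb(*u),d,True);print(nme,P.round(4),"tool mm",(R@(P-tcp)*1000).round(1))
for nme,u in dict(PFL=(47,141),PFR=(619,141)).items():
  for zz in (.0,): 
    P=plane(c,qb(*u),tcp[2]-.0275,True);print(nme,(R@(P-tcp)*1000).round(1))
for nme,u in dict(LFL=(120,65),LFR=(545,65)).items():
    P=plane(c,qb(*u),tcp[2]-.031,True);print(nme,(R@(P-tcp)*1000).round(1))
```

```text
case top z [np.float64(0.0755), np.float64(0.0754), np.float64(0.076), np.float64(0.075)]
FL [ 0.5074 -0.0527  0.075 ]
FR [0.5034 0.0257 0.075 ]
RL [ 0.6267 -0.0542  0.075 ]
RR [0.6133 0.0329 0.075 ]
CFR [0.4311 0.0672 0.075 ]
CFL [ 0.4411 -0.102   0.075 ]
len 0.11932773308798927 0.1100946907682144 w 0.07846645093990193 0.08819499077759355 case w 0.16943579348814478
yaw -0.756139834648484
yaw 3.7658134899456575
case front yaw 3.3707157431851122
yaw of front/rear edges 2.863719137411617
yaw of front/rear edges 8.726382644519319
packs z [ 0.56024769 -0.02775185  0.05620323] rest [ 0.57263447 -0.04659357  0.07118888]
plateL [0.4824 0.1255 0.1704] tool mm [ 26.9  51.3 -27.3]
plateR [0.4802 0.1848 0.1699] tool mm [27.4 50.  32. ]
plateL2 [0.5167 0.125  0.1715] tool mm [ 25.7  17.2 -29.9]
plateR2 [0.5137 0.1871 0.1696] tool mm [27.6 16.5 32.3]
lipL [0.4741 0.1297 0.167 ] tool mm [ 30.2  59.4 -22.6]
lipR [0.4715 0.1771 0.1658] tool mm [31.4 59.2 24.9]
rib [0.5105 0.1555 0.1864] tool mm [10.8 21.5  1. ]
ribm [0.5181 0.156  0.1861] tool mm [11.1 13.9  1. ]
PFL [ 27.6  53.7 -33.9]
PFR [27.6 53.6 35.5]
LFL [ 31.1  62.4 -25.1]
LFR [31.1 62.4 26.6]
```

Case yaw is about 3.4° and the slot is at about (0.5054, -0.0135), taken from one wrist view. I'll cross-check it with the top view.

Run:
```python
from h import *
c=get_calibration("top")
for P in [(.5074,-.0527,.075),(.5034,.0257,.075),(.4311,.0672,.075),(.4411,-.102,.075)]: print(proj(c,P))
cs=get_calibration("side")
for P in [(.5074,-.0527,.075),(.5034,.0257,.075),(.4311,.0672,.075),(.4411,-.102,.075)]: print("side",proj(cs,P), ((proj(cs,P)-[230,180])*5.714).round())
print(plane(c,(298,270.5),.075),plane(c,(264,273),.075))
go([.5707,-.0104,.160],np.radians(93.4))
```

```text
[297.37723419 270.34154575]
[262.20154118 272.76823491]
[243.65775632 305.80686778]
[320.06963787 299.92668439]
side [288.53653251 238.79445159] [334. 336.]
side [285.63694584 224.24767406] [318. 253.]
side [260.82101252 218.59325927] [176. 221.]
side [264.95763887 250.53864238] [200. 403.]
[ 0.50702259 -0.05408161  0.075     ] [0.50281286 0.02169593 0.075     ]
pos [0.5322 0.1567 0.1972] q [ 0.179  0.438  1.568  0.     1.136 -1.452] F [-0.58  1.14 -0.46] w 0.152
tool x,y,z [[-0.001, 0.0, -1.0], [-0.998, -0.06, 0.001], [-0.06, 0.998, 0.0]]
shift now axes mm [  37.1  -28.5 -169.1]
twist deg 0.04 shift after-twist axes [  37.1  -28.6 -169.1]
```

```bash
python3 -m inch '[{"dx":0,"dy":-7,"dz":-40,"twist":0,"claw":1},{"dx":0,"dy":-7,"dz":-45,"twist":0,"claw":1},{"dx":10,"dy":-7,"dz":-45,"twist":0,"claw":1},{"dx":10,"dy":-7,"dz":-39,"twist":0,"claw":1},{"dx":17,"dy":0,"dz":0,"twist":0,"claw":1}]' 12
python3 -m inch '[{"dx":0,"dy":0,"dz":0,"twist":0,"claw":1},{"dx":0,"dy":0,"dz":0,"twist":0,"claw":1}]'
python3 - <<'E'
from h import *
go([.5707,-.0104,.125],np.radians(93.4))
c=get_calibration("wrist");p,d=read_camera("wrist");cv2.imwrite("pics/w6.png",p[:,:,::-1]);np.savez("pics/w6.npz",p=p,d=d,**c)
a=cv2.resize(p[80:300,200:430],None,fx=2.6,fy=2.6,interpolation=cv2.INTER_CUBIC);cv2.imwrite("pics/w6a.png",a[:,:,::-1])
p,d=read_camera("side");a=cv2.resize(p[180:280,230:370],(800,571),interpolation=cv2.INTER_CUBIC);cv2.imwrite("pics/s6.png",a[:,:,::-1])
E
```

```text
clock: 4.7
position: [0.5725, -0.0133, 0.1605]
orientation: [-2.086, 1.569, -0.456]
force: [0.3, 0.9, -1.0]
grip_width: 0.151
clock: 4.9
position: [0.5705, -0.0091, 0.1605]
orientation: [1.227, 1.569, 2.86]
force: [0.8, 0.3, 1.0]
grip_width: 0.154
pos [ 0.5705 -0.0091  0.1605] q [-0.121  0.503  1.57   0.     1.07  -1.754] F [0.84 0.26 0.97] w 0.154
tool x,y,z [[-0.001, 0.0, -1.0], [-0.998, -0.062, 0.001], [-0.062, 0.998, 0.0]]
shift now axes mm [35.5 -0.2 -1.3]
twist deg 0.15 shift after-twist axes [35.5 -0.2 -1.3]
```

View pics/w6a.png

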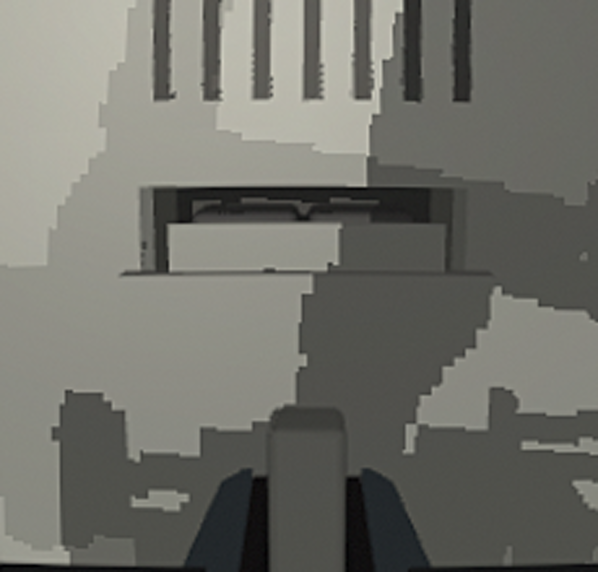

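View pics/s6.png

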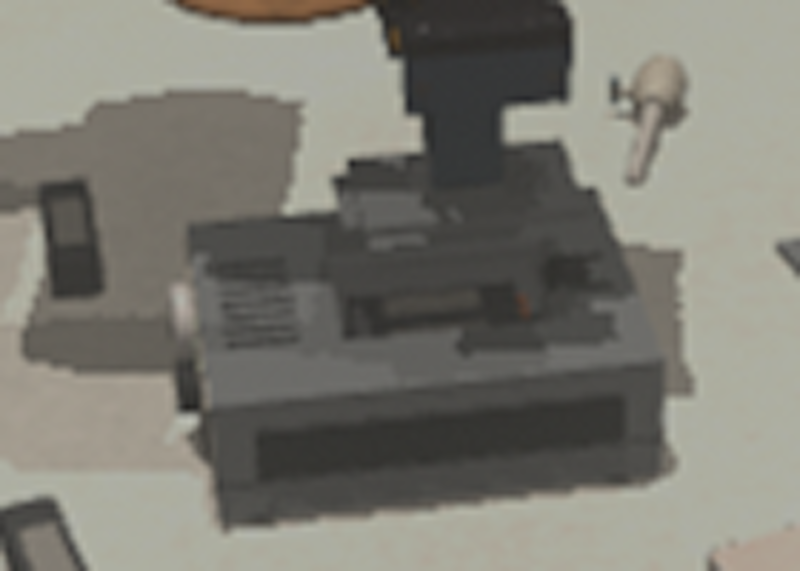

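The wrist crop shows the bay's front edge at y=187, outer x 139–467. The lip's front is at y=224, x 168–446. I'll compute the residual offsets in the tool frame.

```bash
cat > m6.py <<'E'
from h import *
z=np.load("pics/w6.npz");c={k:z[k] for k in("vfov","cx","cy","world_from_camera")};d=z["d"]
def q(x,y): return (200+(x+.5)/2.6-.5,80+(y+.5)/2.6-.5)
s=dict(position=np.array([.5705,-.0091,.1605]));R=np.array([[-.001,0,-1],[-.998,-.062,.001],[-.062,.998,0]])
for n,u,zz in [("bayFL",(139,187),.075),("bayFR",(467,187),.075),("lipL",(168,224),.1605-.0305),("lipR",(446,224),.1605-.0305),("plL",(121,273),.1605-.027),("plR",(493,273),.1605-.027)]:
  P=plane(c,q(*u),zz,True);print(n,P.round(4),(R@(P-s["position"])*1000).round(1))
print(dep(c,q(200,240),d,True),dep(c,q(400,240),d,True),dep(c,q(200,300),d,True),dep(c,q(420,300),d,True),dep(c,q(300,160),d,True))
E
python3 m6.py
```

```text
bayFL [ 0.507  -0.0533  0.075 ] [ 85.6  66.  -40.1]
bayFR [0.5021 0.0264 0.075 ] [85.6 66.  39.7]
lipL [ 0.5096 -0.0382  0.13  ] [ 30.6  62.5 -25.3]
lipR [0.5064 0.0137 0.13  ] [30.6 62.5 26.7]
plL [ 0.5188 -0.0463  0.1335] [ 27.1  53.9 -33.9]
plR [0.5145 0.0228 0.1335] [27.1 53.9 35.3]
[ 0.51236444 -0.03203277  0.13004368] [0.51017928 0.00533227 0.12923508] [ 0.52305154 -0.03117947  0.13397442] [0.52060763 0.00951845 0.13351769] [ 0.49855499 -0.01450241  0.07495423]
```

The offset is 0.9 mm laterally and the yaw is aligned. The lip is 3.5 mm behind the front edge, as planned. I'll lower until the rear rests on the catch pad and then keep going so the door tilts.

```bash
python3 -m inch '[{"dx":20,"dy":0,"dz":-0.9,"twist":0,"claw":1},{"dx":20,"dy":0,"dz":0,"twist":0,"claw":1},{"dx":2,"dy":0,"dz":0,"twist":0,"claw":1},{"dx":0,"dy":0,"dz":0,"twist":0,"claw":1}]' 6
python3 -m inch '[{"dx":2,"dy":0,"dz":0,"twist":0,"claw":1},{"dx":2,"dy":0,"dz":0,"twist":0,"claw":1},{"dx":0,"dy":0,"dz":0,"twist":0,"claw":1}]'
python3 -m inch '[{"dx":2,"dy":0,"dz":0,"twist":0,"claw":1},{"dx":2,"dy":0,"dz":0,"twist":0,"claw":1},{"dx":0,"dy":0,"dz":0,"twist":0,"claw":1}]'
```

```text
clock: 5.4
position: [0.5709, -0.0107, 0.1191]
orientation: [1.351, 1.571, 2.983]
force: [-0.6, -0.3, 0.0]
grip_width: 0.155
clock: 5.7
position: [0.571, -0.0113, 0.115]
orientation: [-1.737, 1.57, -0.106]
force: [-0.1, -0.7, -0.6]
grip_width: 0.152
clock: 6.0
position: [0.5708, -0.0114, 0.1105]
orientation: [1.524, 1.571, -3.128]
force: [-0.3, 0.5, -0.6]
grip_width: 0.154
```

```bash
cat > look.py <<'E'
from h import *
import sys
n=sys.argv[1]
go([.5707,-.0104,.1075],np.radians(93.5))
c=get_calibration("wrist");p,d=read_camera("wrist");np.savez(f"pics/w{n}.npz",p=p,d=d,**c)
a=cv2.resize(p[80:300,200:430],None,fx=2.6,fy=2.6,interpolation=cv2.INTER_CUBIC);cv2.imwrite(f"pics/w{n}a.png",a[:,:,::-1])
for u in [(220,260),(280,260),(360,260),(410,260),(250,300),(380,300)]: pass
p,d=read_camera("side");a=cv2.resize(p[190:270,240:360],(780,520),interpolation=cv2.INTER_CUBIC);cv2.imwrite(f"pics/s{n}.png",np.clip(a[:,:,::-1]*1.5,0,255))
E
python3 look.py 7
```

```text
pos [ 0.5708 -0.0114  0.1105] q [-0.124  0.57   1.616 -0.     0.956 -1.756] F [-0.35  0.49 -0.57] w 0.154
tool x,y,z [[-0.0, -0.0, -1.0], [-0.998, -0.06, 0.0], [-0.06, 0.998, 0.0]]
shift now axes mm [ 3. -0.  1.]
twist deg -0.03 shift after-twist axes [ 3. -0.  1.][ WARN:0@5.450] global loadsave.cpp:1063 imwrite_ Unsupported depth image for selected encoder is fallbacked to CV_8U.
```

View pics/w7a.png

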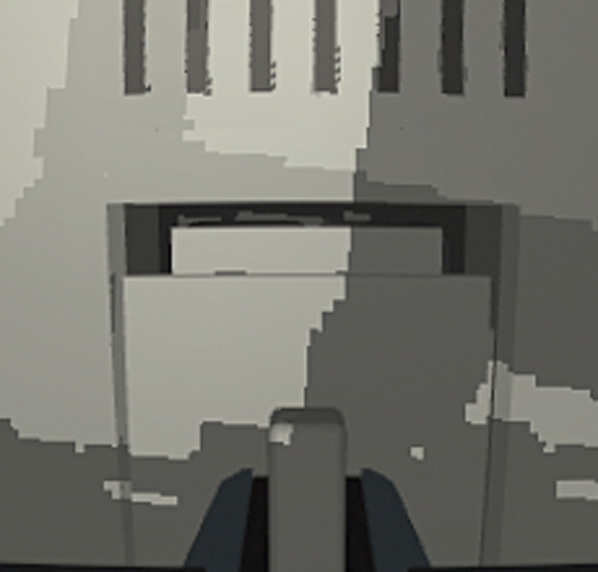

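View pics/s7.png

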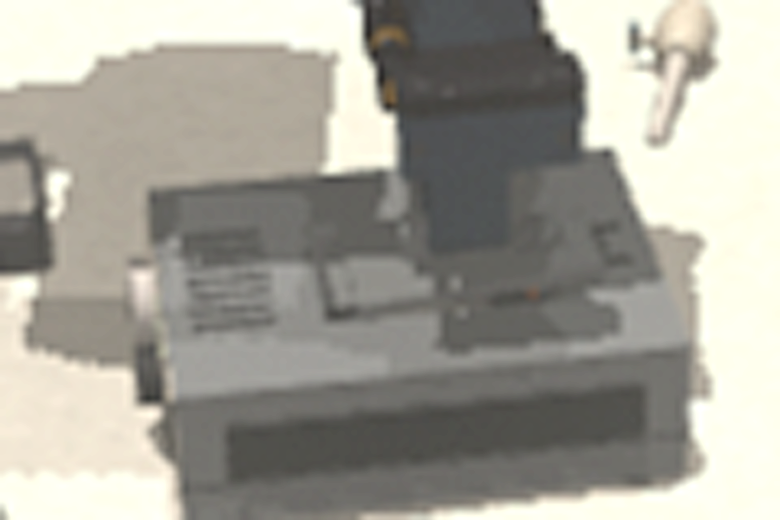

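```bash
cat > tilt.py <<'E'
from h import *
import sys
z=np.load(f"pics/w{sys.argv[1]}.npz");c={k:z[k] for k in("vfov","cx","cy","world_from_camera")};d=z["d"]
P=[]
for x in list(range(130,260,8))+list(range(360,480,8)):
  for y in range(285,400,6):
    P.append(dep(c,(200+x/2.6,80+y/2.6),d,True))
P=np.array(P);m=P.mean(0);u,s,v=np.linalg.svd(P-m);n=v[2]*np.sign(v[2][2])
print("mean",m.round(4),"resid",np.abs((P-m)@n).max().round(4))
ax=np.array([np.cos(.06),np.sin(.06),0]);print("nose-down deg",np.degrees(np.arcsin(-n@ax)).round(2),"roll",np.degrees(np.arcsin(n@[-ax[1],ax[0],0])).round(2))
L=[dep(c,(200+x/2.6,80+y/2.6),d,True)[2] for x in (190,240,300,380,420) for y in (232,240,250)]
print("lip z",np.mean(L).round(4),"case top z",np.mean([dep(c,(200+x/2.6,80+170/2.6),d,True)[2] for x in (200,300,400)]).round(4))
E
python3 tilt.py 6; python3 tilt.py 7
```

```text
mean [ 0.5299 -0.0125  0.135 ] resid 0.0108
nose-down deg -74.84 roll 0.08
lip z 0.13 case top z 0.0754
mean [ 0.5311 -0.0146  0.0809] resid 0.011
nose-down deg -73.61 roll 0.02
lip z 0.075 case top z 0.0755
```

```bash
cat > tilt.py <<'E'
from h import *
import sys
z=np.load(f"pics/w{sys.argv[1]}.npz");c={k:z[k] for k in("vfov","cx","cy","world_from_camera")};d=z["d"]
P=np.array([dep(c,(200+x/2.6,80+y/2.6),d,True) for x in list(range(140,255,8))+list(range(365,470,8)) for y in range(285,450,6)])
k=np.ones(len(P),bool)
for i in range(8):
  A=np.c_[P[:,:2]-[.53,-.0125],np.ones(len(P))];q=np.linalg.lstsq(A[k],P[k,2],rcond=None)[0];r=np.abs(A@q-P[:,2]);k=r<max(.0015,2*np.median(r))
print("pts",k.sum(),len(P),"nose-down deg",np.degrees(np.arctan(q[0])).round(2),"roll",np.degrees(np.arctan(q[1])).round(2),"z@.53",q[2].round(4))
L=[dep(c,(200+x/2.6,80+y/2.6),d,True)[2] for x in (190,240,300,380,420) for y in (232,240,250)]
print("lip z",np.mean(L).round(4))
E
for i in 6 7; do python3 tilt.py $i;done
```

```text
pts 793 812 nose-down deg -0.32 roll -0.01 z@.53 0.1333
lip z 0.13
pts 786 812 nose-down deg 4.3 roll 0.19 z@.53 0.0801
lip z 0.075
```

The door tilts in the grip as planned: 4.3° nose-down, with the lip's top at case level. I'll continue.

```bash
python3 -m inch '[{"dx":2,"dy":0,"dz":0.9,"twist":0,"claw":1},{"dx":1.5,"dy":0,"dz":0,"twist":0,"claw":1},{"dx":0,"dy":0,"dz":0,"twist":0,"claw":1}]'
python3 look.py 8 2>/dev/null; python3 tilt.py 8
```

```text
clock: 6.4
position: [0.5709, -0.0104, 0.1071]
orientation: [-1.8, 1.571, -0.168]
force: [0.5, 0.0, 2.4]
grip_width: 0.152
pos [ 0.5709 -0.0104  0.1071] q [-0.123  0.574  1.619 -0.     0.948 -1.754] F [0.46 0.02 2.36] w 0.152
tool x,y,z [[0.0, -0.0, -1.0], [-0.998, -0.061, -0.0], [-0.061, 0.998, -0.0]]
shift now axes mm [-0.4  0.2  0. ]
twist deg -0.03 shift after-twist axes [-0.4  0.2  0. ]
pts 801 812 nose-down deg 7.96 roll 0.32 z@.53 0.0748
lip z 0.0687
```

View pics/w8a.png

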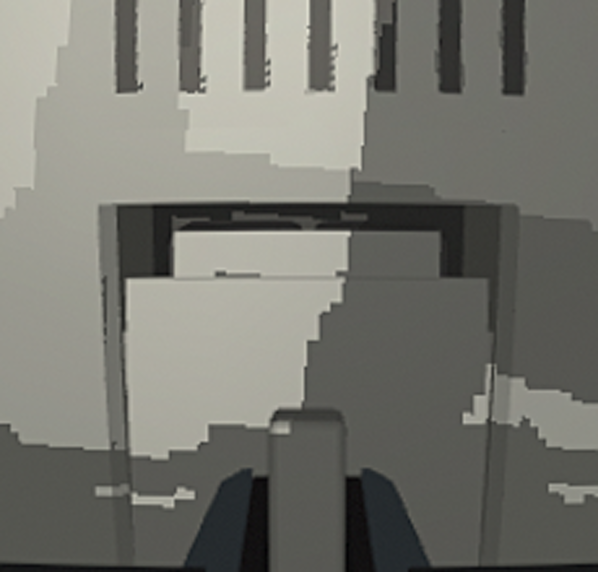

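Tilted 8° with the lip's top at 0.0687, below the skin's underside at 0.072, and centred within 0.3 mm. I'll slide forward.

```bash
python3 -m inch '[{"dx":0,"dy":4,"dz":0,"twist":0,"claw":1},{"dx":0,"dy":4,"dz":0,"twist":0,"claw":1},{"dx":0,"dy":2,"dz":0,"twist":0,"claw":1},{"dx":0,"dy":0,"dz":0,"twist":0,"claw":1}]' 8
python3 look.py 9 2>/dev/null; python3 tilt.py 9
```

```text
clock: 6.9
position: [0.5603, -0.011, 0.1071]
orientation: [1.476, 1.57, 3.107]
force: [0.2, -0.8, -0.9]
grip_width: 0.152
pos [ 0.5603 -0.011   0.1071] q [-0.126  0.563  1.645 -0.     0.934 -1.758] F [ 0.21 -0.82 -0.9 ] w 0.152
tool x,y,z [[-0.0, 0.0, -1.0], [-0.998, -0.061, 0.0], [-0.061, 0.998, 0.0]]
shift now axes mm [ -0.4 -10.4   0. ]
twist deg -0.03 shift after-twist axes [ -0.4 -10.4   0. ]
pts 793 812 nose-down deg 7.73 roll 0.53 z@.53 0.0763
lip z 0.0751
```

View pics/w9a.png

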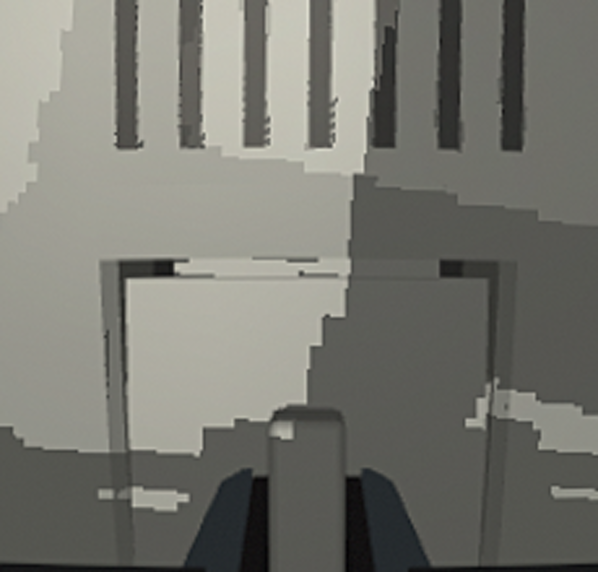

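The lip is now visibly under the front skin: the edge at y=260 covers it, and the plate's front is at y=278, about 3.4 mm left to go.

```bash
python3 -m inch '[{"dx":0,"dy":2,"dz":0,"twist":0,"claw":1},{"dx":0,"dy":0,"dz":0,"twist":0,"claw":1}]' 8
python3 -m inch '[{"dx":0,"dy":0.8,"dz":0,"twist":0,"claw":1},{"dx":0,"dy":0,"dz":0,"twist":0,"claw":1}]' 8
python3 look.py 10 2>/dev/null; python3 tilt.py 10
```

```text
clock: 7.2
position: [0.5586, -0.0112, 0.1071]
orientation: [1.41, 1.571, 3.041]
force: [-1.0, 0.1, -0.2]
grip_width: 0.154
clock: 7.4
position: [0.5579, -0.0112, 0.1072]
orientation: [1.269, 1.571, 2.9]
force: [0.7, -0.4, -1.2]
grip_width: 0.154
pos [ 0.5579 -0.0112  0.1072] q [-0.127  0.56   1.651  0.     0.93  -1.758] F [ 0.68 -0.45 -1.23] w 0.154
tool x,y,z [[-0.0, 0.0, -1.0], [-0.998, -0.06, 0.0], [-0.06, 0.998, 0.0]]
shift now axes mm [ -0.3 -12.8   0. ]
twist deg -0.03 shift after-twist axes [ -0.3 -12.8   0. ]
pts 792 812 nose-down deg 8.24 roll 0.33 z@.53 0.0767
lip z 0.0752
```

View pics/w10a.png

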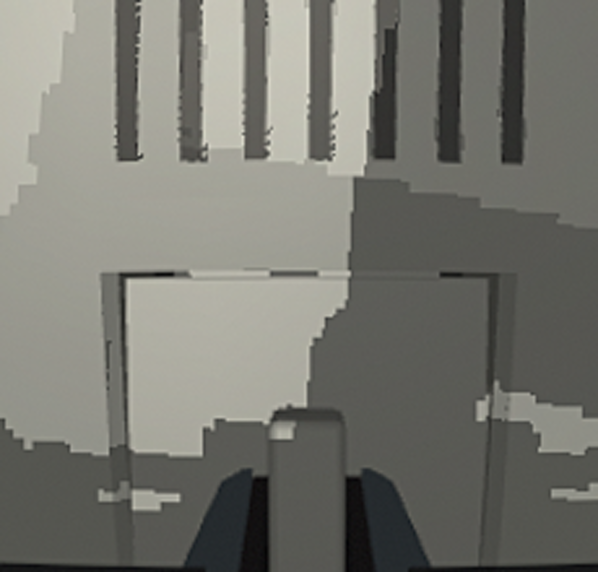

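View pics/s10.png

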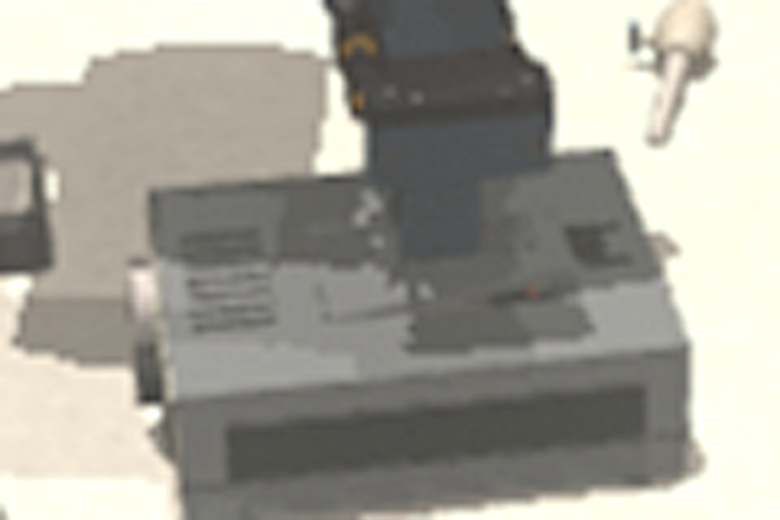

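The front gap is about 1 mm and the lip is hooked. I'll swing down, still holding the rib lightly, with a small backward allowance for the flattening.

```bash
python3 -m inch '[{"dx":1,"dy":-0.3,"dz":0,"twist":0,"claw":1},{"dx":1,"dy":-0.3,"dz":0,"twist":0,"claw":1},{"dx":0,"dy":0,"dz":0,"twist":0,"claw":1}]' 5
python3 -m inch '[{"dx":1,"dy":-0.3,"dz":0,"twist":0,"claw":1},{"dx":0.5,"dy":0,"dz":0,"twist":0,"claw":1},{"dx":0,"dy":0,"dz":0,"twist":0,"claw":1}]' 5
python3 look.py 11 2>/dev/null; python3 tilt.py 11
```

```text
clock: 7.8
position: [0.5586, -0.0112, 0.1051]
orientation: [-1.518, 1.571, 0.113]
force: [-0.9, -0.2, 2.1]
grip_width: 0.156
clock: 8.1
position: [0.5591, -0.0112, 0.1039]
orientation: [-1.71, 1.57, -0.078]
force: [-1.1, 0.1, 5.1]
grip_width: 0.15
pos [ 0.5591 -0.0112  0.1039] q [-0.127  0.566  1.651  0.     0.924 -1.758] F [-1.13  0.06  5.15] w 0.15
tool x,y,z [[0.0, -0.0, -1.0], [-0.998, -0.06, -0.0], [-0.06, 0.998, -0.0]]
shift now axes mm [ -3.6 -11.6   0.1]
twist deg -0.03 shift after-twist axes [ -3.6 -11.6   0.1]
pts 789 812 nose-down deg 7.73 roll 0.41 z@.53 0.0748
lip z 0.0754
```

View pics/w11a.png

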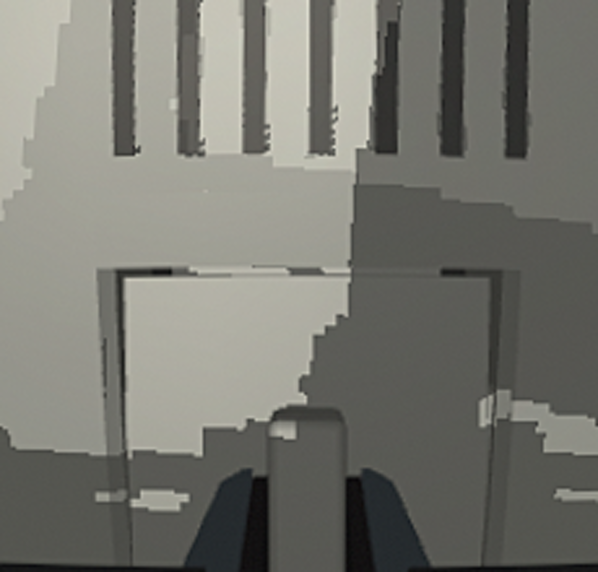

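The front lip stays hooked and the door is resting on the rests. I'll release, lift and look.

```bash
python3 -m inch '[{"dx":0,"dy":0,"dz":0,"twist":0,"claw":0.5},{"dx":0,"dy":0,"dz":0,"twist":0,"claw":0.4},{"dx":0,"dy":0,"dz":0,"twist":0,"claw":0.4}]' 10
python3 -m inch '[{"dx":-8,"dy":0,"dz":0,"twist":0,"claw":0.4},{"dx":-20,"dy":0,"dz":0,"twist":0,"claw":0.4},{"dx":-20,"dy":0,"dz":0,"twist":0,"claw":0.4},{"dx":-20,"dy":0,"dz":0,"twist":0,"claw":0.6},{"dx":0,"dy":0,"dz":0,"twist":0,"claw":1}]'
python3 look.py 12 2>/dev/null
python3 - <<'E'
from h import *
z=np.load("pics/w12.npz");cv2.imwrite("pics/w12.png",z["p"][:,:,::-1])
E
```

```text
clock: 8.5
position: [0.5589, -0.0112, 0.1036]
orientation: [1.401, 1.571, 3.032]
force: [0.7, 0.8, -0.1]
grip_width: 0.298
clock: 9.0
position: [0.5603, -0.0113, 0.1745]
orientation: [-1.762, 1.566, -0.13]
force: [-0.5, 0.1, -0.0]
grip_width: 0.157
pos [ 0.5603 -0.0113  0.1745] q [-0.127  0.47   1.585 -0.     1.082 -1.758] F [-0.51  0.07 -0.01] w 0.157
tool x,y,z [[0.004, -0.001, -1.0], [-0.998, -0.061, -0.004], [-0.061, 0.998, -0.001]]
shift now axes mm [ 67.1 -10.2   0.3]
twist deg -0.03 shift after-twist axes [ 67.1 -10.2   0.3]
```

View pics/w12.png

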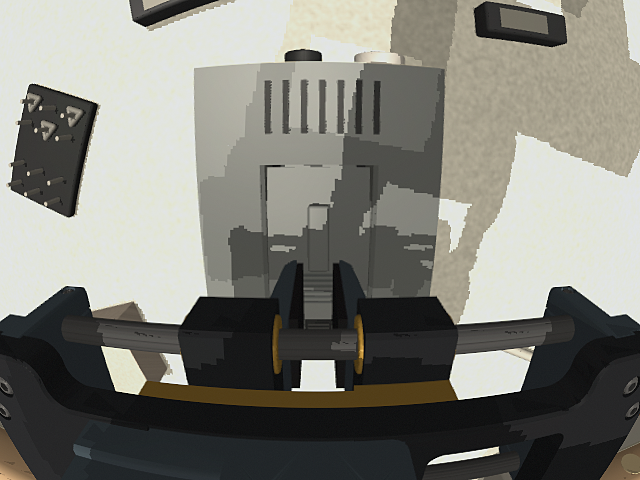

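View pics/s12.png

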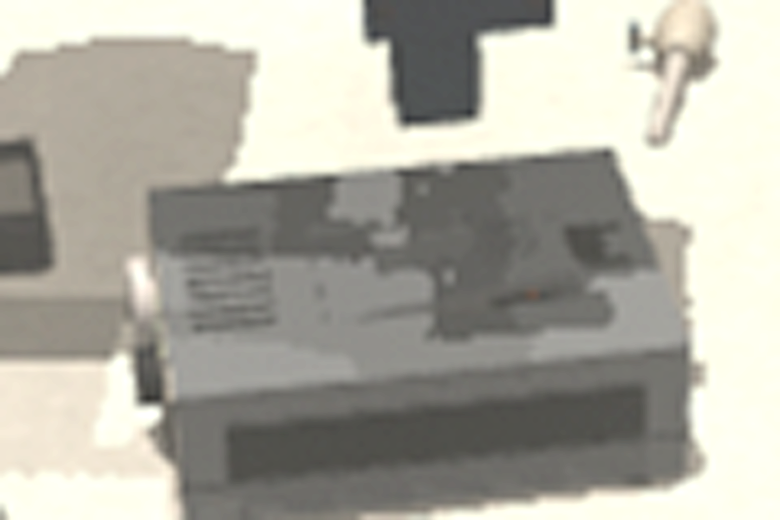

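The door sits in the bay. Its front edge is at (265–372,167), its rib is at (318,238), and its rear is still raised on the catch. I'll measure its tilt.

```bash
cat > t2.py <<'E'
from h import *
import sys
z=np.load(f"pics/w{sys.argv[1]}.npz");c={k:z[k] for k in("vfov","cx","cy","world_from_camera")};d=z["d"]
sl=np.array([.50455,-.01345]);ax=np.array([np.cos(.06),np.sin(.06)])
H,Wd=d.shape;out={}
for v in range(100,400):
  for u in range(180,460):
    if d[v,u]>0:
      P=dep(c,(u,v),d,True);r=P[:2]-sl;x=r@ax;y=-r[0]*ax[1]+r[1]*ax[0]
      if abs(y)<33 *1e-3 and abs(y)>.010 and -.02<x<.12 and .06<P[2]<.1: out.setdefault(int(np.floor(x*1000/8))*8,[]).append(P[2])
for k in sorted(out):print(k,len(out[k]),np.round(np.median(out[k])*1000,1))
E
python3 t2.py 12
python3 - <<'E'
import numpy as np,cv2
p=np.load("pics/w12.npz")["p"][150:300,240:400];cv2.imwrite("pics/w12b.png",cv2.resize(p,None,fx=4,fy=4,interpolation=cv2.INTER_CUBIC)[:,:,::-1])
E
```

```text
-24 416 75.0
-16 831 75.1
-8 811 75.1
0 698 72.1
8 799 73.2
16 788 74.3
24 764 75.3
32 772 76.4
40 781 77.6
48 751 78.6
56 753 79.6
64 487 80.6
72 209 81.8
80 87 82.7
88 19 84.0
96 10 85.4
104 7 83.3
112 13 80.0
```

View pics/w12b.png

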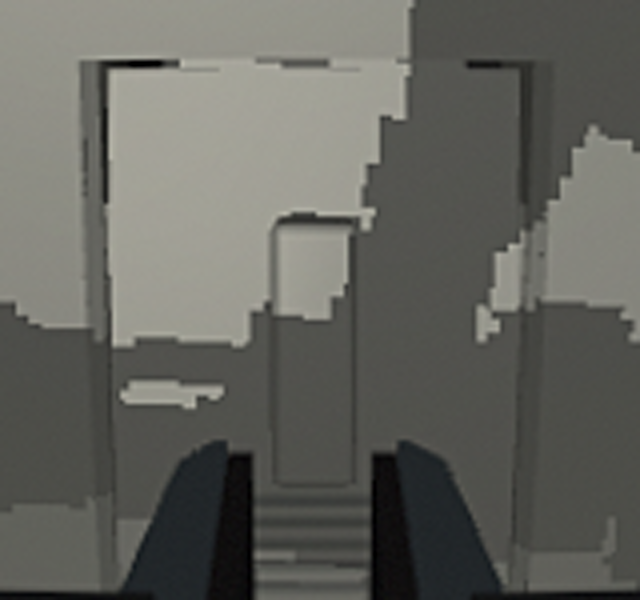

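Tilt is 7.8°, with the front plate's top at 72 mm and the rear at about 85 mm, sitting on the catch's bevel. Next I'll press with closed fingertips on the thumb area.

```bash
python3 -m inch '[{"dx":0,"dy":-16,"dz":0,"twist":0,"claw":1},{"dx":20,"dy":-16,"dz":0,"twist":0,"claw":1},{"dx":20,"dy":0,"dz":0,"twist":0,"claw":1},{"dx":15,"dy":0,"dz":0,"twist":0,"claw":1},{"dx":0,"dy":0,"dz":0,"twist":0,"claw":1}]' 20
python3 - <<'E'
from h import *
go([.5924,-.0082,.108],np.radians(93.5))
E
```

```text
clock: 9.6
position: [0.5893, -0.009, 0.114]
orientation: [1.391, 1.566, 3.023]
force: [0.6, -0.8, 0.8]
grip_width: 0.005
pos [ 0.5893 -0.009   0.114 ] q [-0.117  0.587  1.562  0.     0.997 -1.748] F [ 0.63 -0.81  0.79] w 0.005
tool x,y,z [[-0.005, 0.001, -1.0], [-0.998, -0.061, 0.005], [-0.061, 0.998, 0.001]]
shift now axes mm [ 6.  -3.2  0.6]
twist deg -0.03 shift after-twist axes [ 6.  -3.2  0.6]
```

```bash
python3 -m inch '[{"dx":5,"dy":-3,"dz":0.5,"twist":0,"claw":1},{"dx":3,"dy":0,"dz":0,"twist":0,"claw":1},{"dx":0,"dy":0,"dz":0,"twist":0,"claw":1}]'
python3 -m inch '[{"dx":2,"dy":0,"dz":0,"twist":0,"claw":1},{"dx":0,"dy":0,"dz":0,"twist":0,"claw":1}]'
python3 -m inch '[{"dx":2,"dy":0,"dz":0,"twist":0,"claw":1},{"dx":0,"dy":0,"dz":0,"twist":0,"claw":1}]'
```

```text
clock: 9.9
position: [0.5939, -0.0085, 0.1087]
orientation: [-1.911, 1.571, -0.279]
force: [-0.6, 2.0, 0.2]
grip_width: 0.006
clock: 10.1
position: [0.5938, -0.0085, 0.1068]
orientation: [-1.753, 1.571, -0.121]
force: [0.2, -0.6, -0.5]
grip_width: 0.004
clock: 10.3
position: [0.594, -0.0086, 0.1047]
orientation: [-1.734, 1.57, -0.102]
force: [0.5, -0.0, 1.5]
grip_width: 0.008
```

```bash
python3 -m inch '[{"dx":0,"dy":2,"dz":0,"twist":0,"claw":1},{"dx":1.5,"dy":0,"dz":0,"twist":0,"claw":1},{"dx":0,"dy":0,"dz":0,"twist":0,"claw":1}]'
python3 -m inch '[{"dx":1.5,"dy":0,"dz":0,"twist":0,"claw":1},{"dx":0,"dy":0,"dz":0,"twist":0,"claw":1}]'
python3 -m inch '[{"dx":1.5,"dy":0,"dz":0,"twist":0,"claw":1},{"dx":0,"dy":0,"dz":0,"twist":0,"claw":1}]'
```

```text
clock: 10.6
position: [0.592, -0.0087, 0.1032]
orientation: [-1.847, 1.57, -0.216]
force: [2.1, 0.4, 2.9]
grip_width: 0.004
clock: 10.8
position: [0.5921, -0.0087, 0.1018]
orientation: [-1.761, 1.57, -0.13]
force: [0.6, -0.9, 8.3]
grip_width: 0.008
clock: 11.0
position: [0.5922, -0.0087, 0.1003]
orientation: [-1.714, 1.57, -0.082]
force: [2.2, -0.1, 3.8]
grip_width: 0.006
```

```bash
python3 -m inch '[{"dx":1.5,"dy":0,"dz":0,"twist":0,"claw":1},{"dx":0,"dy":0,"dz":0,"twist":0,"claw":1}]'
python3 -m inch '[{"dx":1.5,"dy":0,"dz":0,"twist":0,"claw":1},{"dx":0,"dy":0,"dz":0,"twist":0,"claw":1}]'
python3 -m inch '[{"dx":0.7,"dy":0,"dz":0,"twist":0,"claw":1},{"dx":0,"dy":0,"dz":0,"twist":0,"claw":1}]'
```

```text
clock: 11.2
position: [0.5916, -0.0086, 0.0983]
orientation: [1.417, 1.57, 3.048]
force: [0.2, -0.5, 1.4]
grip_width: 0.008
clock: 11.4
position: [0.5916, -0.0086, 0.0972]
orientation: [1.393, 1.57, 3.024]
force: [-1.6, 0.6, 8.9]
grip_width: 0.005
clock: 11.6
position: [0.5916, -0.0087, 0.0972]
orientation: [2.462, 1.571, -2.19]
force: [-4.2, -0.1, 19.3]
grip_width: 0.007
```

The force rises against a hard stop with the fingertips at 75.2 mm, which is flush. I'll lift and look.

```bash
python3 -m inch '[{"dx":-10,"dy":0,"dz":0,"twist":0,"claw":1},{"dx":-30,"dy":10,"dz":0,"twist":0,"claw":1},{"dx":-40,"dy":0,"dz":0,"twist":0,"claw":1},{"dx":-40,"dy":-40,"dz":0,"twist":0,"claw":1},{"dx":0,"dy":-40,"dz":0,"twist":0,"claw":1}]'
python3 -m inch '[{"dx":0,"dy":-30,"dz":0,"twist":0,"claw":1},{"dx":0,"dy":-30,"dz":0,"twist":0,"claw":1},{"dx":0,"dy":0,"dz":0,"twist":0,"claw":1}]'
python3 look.py 13 2>/dev/null;python3 t2.py 13
python3 - <<'E'
from h import *
z=np.load("pics/w13.npz");cv2.imwrite("pics/w13.png",z["p"][:,:,::-1])
E
```

```text
clock: 12.1
position: [0.6592, -0.0048, 0.2177]
orientation: [-1.738, 1.564, -0.106]
force: [2.3, -0.7, 0.7]
grip_width: 0.002
clock: 12.4
position: [0.7193, -0.0009, 0.2111]
orientation: [-1.541, 1.57, 0.091]
force: [-1.4, -0.1, -0.2]
grip_width: 0.004
pos [ 0.7193 -0.0009  0.2111] q [-0.084  0.652  1.112  0.     1.377 -1.716] F [-1.45 -0.09 -0.24] w 0.004
tool x,y,z [[0.001, 0.0, -1.0], [-0.998, -0.061, -0.001], [-0.061, 0.998, 0.0]]
shift now axes mm [103.5 149.   -0.5]
twist deg -0.01 shift after-twist axes [103.5 149.   -0.4]
112 547 75.2
```

View pics/w13.png

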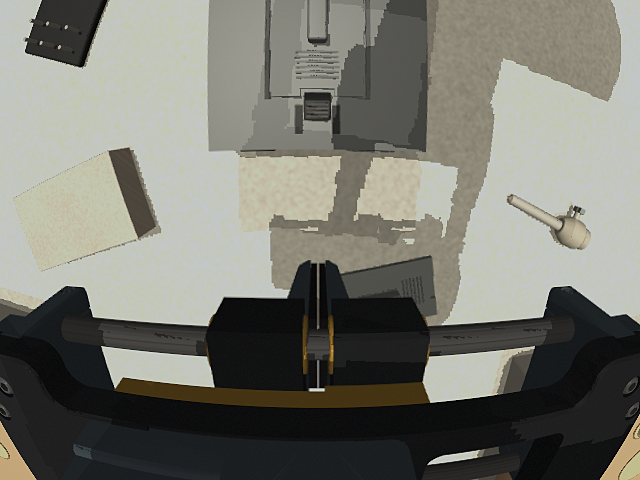

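View pics/s13.png

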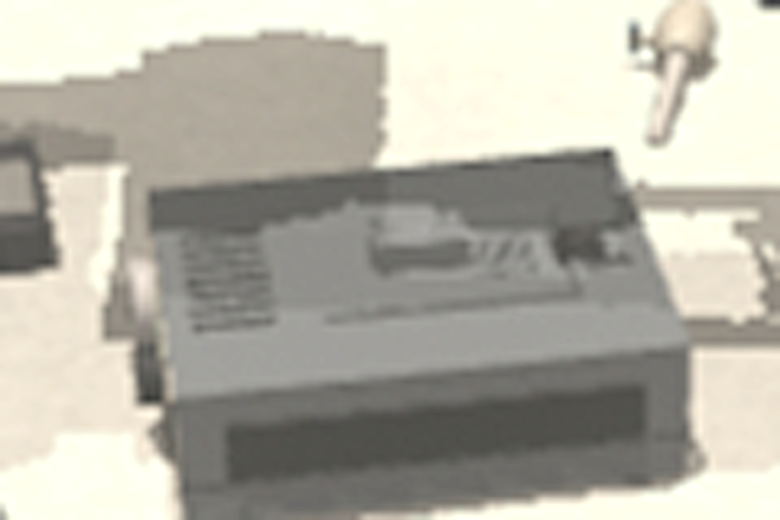

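```bash
sed 's/range(100,400)/range(0,260)/' t2.py > t3.py; python3 t3.py 13
python3 - <<'E'
import numpy as np,cv2
p=np.load("pics/w13.npz")["p"][0:150,230:410];cv2.imwrite("pics/w13b.png",cv2.resize(p,None,fx=4,fy=4,interpolation=cv2.INTER_CUBIC)[:,:,::-1])
E
```

```text
24 3 73.2
32 538 75.0
40 570 75.0
48 594 75.0
56 603 75.0
64 608 75.0
72 612 75.1
80 623 75.1
88 629 75.0
96 632 75.0
104 650 74.6
112 608 75.2
```

View pics/w13b.png

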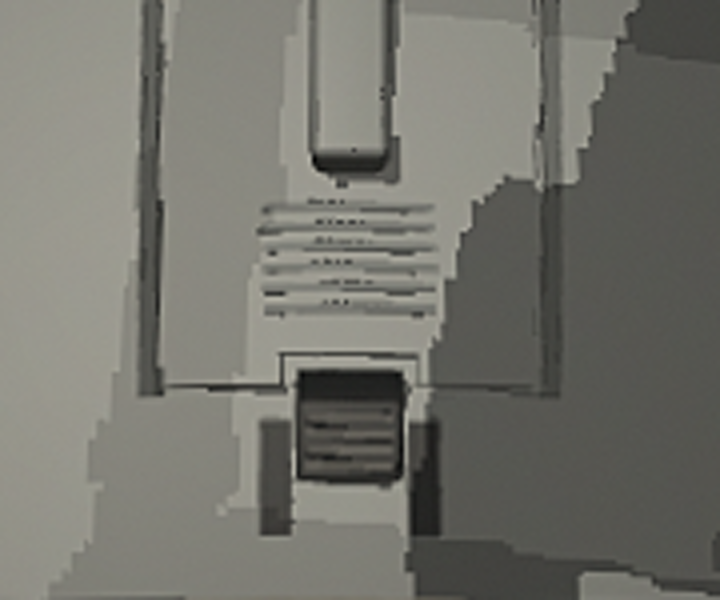

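The door is level at 75.0 mm over x 32–112 mm, and the catch nose lies over the step: crop y 370 against the step front at 353. I'll check the front end as well.

```bash
python3 -m inch '[{"dx":0,"dy":40,"dz":0,"twist":0,"claw":1},{"dx":0,"dy":45,"dz":0,"twist":0,"claw":1},{"dx":0,"dy":45,"dz":0,"twist":0,"claw":1},{"dx":0,"dy":0,"dz":0,"twist":0,"claw":1},{"dx":0,"dy":0,"dz":0,"twist":0,"claw":1}]'
python3 look.py 14 2>/dev/null;python3 t2.py 14
python3 - <<'E'
import numpy as np,cv2
from h import *
p=np.load("pics/w14.npz")["p"][130:300,230:410];a=cv2.resize(p,None,fx=3,fy=3,interpolation=cv2.INTER_CUBIC)
t,_=read_camera("top");b=cv2.resize(t[100:355,120:450],(330,255))
im=np.zeros((510,540+250,3),np.uint8);im[:,:540]=a;im[:193,540:]=cv2.resize(b,(250,193));cv2.imwrite("pics/w14b.png",im[:,:,::-1])
cv2.imwrite("pics/top14.png",t[:,:,::-1])
E
```

```text
clock: 13.0
position: [0.5856, -0.009, 0.2125]
orientation: [1.554, 1.571, -3.098]
force: [0.7, -0.3, 0.3]
grip_width: 0.005
pos [ 0.5856 -0.009   0.2125] q [-0.117  0.462  1.475 -0.     1.205 -1.748] F [ 0.68 -0.29  0.27] w 0.005
tool x,y,z [[-0.0, -0.0, -1.0], [-0.998, -0.06, 0.0], [-0.06, 0.998, 0.0]]
shift now axes mm [105.   14.9  -0.5]
twist deg -0.05 shift after-twist axes [105.   14.9  -0.5]
-24 320 75.1
-16 613 75.1
-8 615 75.1
0 642 75.1
8 599 75.1
16 603 75.1
24 648 75.1
32 588 75.1
40 580 75.1
48 580 75.2
56 576 75.1
64 569 75.1
72 546 75.2
80 541 75.2
88 533 75.2
96 520 75.1
104 411 74.9
112 381 75.1
```

View pics/w14b.png

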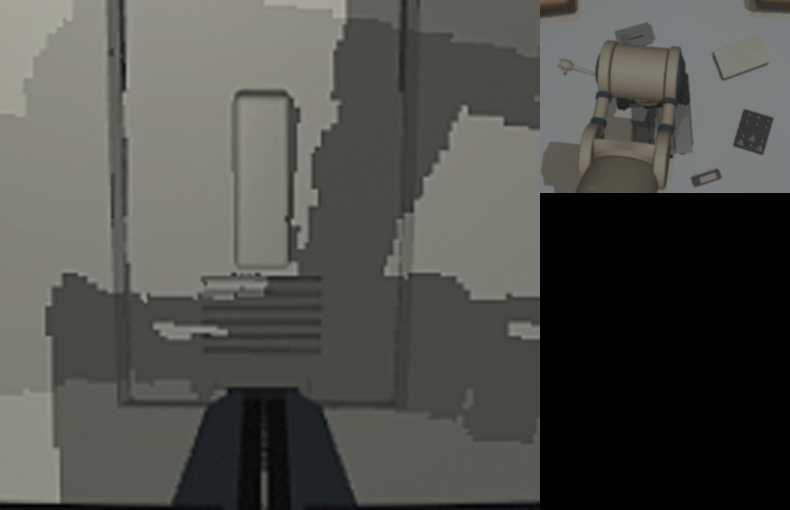

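View pics/top14.png

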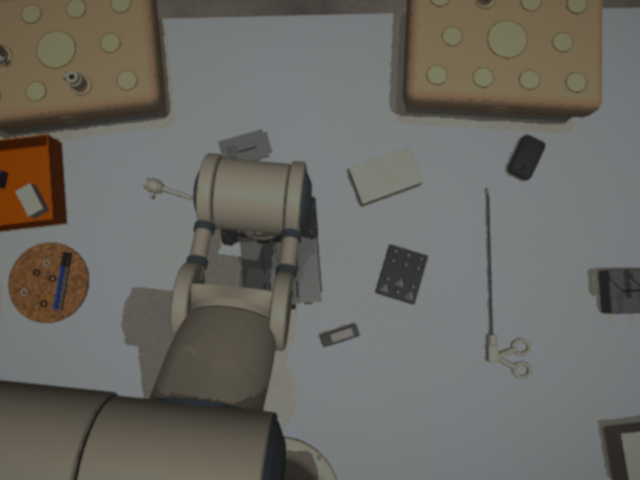

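The door is flush at 75.1 mm along its full length and level with the case. The bystanders that can be seen in the top view are at their original pixels, and the robot is clear. I'll hand in.

```bash
python3 -c "
from rig import *
print(sign_off())"
```

```text
the job is handed in; nothing more can be done
None
```

The battery door is back in its bay, closed and flush, and I handed the job in at about 13 s of the 45 s allowed.

**What I did:** I took the door nearest the base by its rib and tilted it about 8° nose-down by resting its rear on the catch. I slid the lip under the front skin, released the door, and pressed the thumb area with closed fingertips. The force showed a peak of about 8 N, fell, then rose to 19 N against a hard stop.

**Last checks:**
- **Flush:** the door's top measured 74.9–75.2 mm along its whole length, against 75.1 mm for the case.
- **Catch:** the close view shows the catch nose lying over the door's rear step. I judged this by eye and did not measure how far forward the catch sits. It looked to overlap the step by about 3–4 mm.
- **Robot:** the gripper was about 115 mm above the case and touching nothing.
- **Bystanders:** the carton, peg board, grasper and trocar, one old pack and the spare door look unmoved in the top view. The arm hid the other old pack in that last picture. I had last seen it in an earlier wrist view, and the arm never went near it.

**Disagreement:** the top and wrist cameras differed by about 2.7 mm on the bay's sideways position. I went with the wrist camera, and the fit bore it out.

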